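Dust off bisque test tiles in the locking-plier clamp

TASK

Dust off the one to three bisque test tiles: stand them all side by side on the clamp bed between the press bar and the fence, and squeeze the plier handles together until they lock over centre. With the tiles clamped and the extraction damper fully open, hold the cordless blower level with its nozzle about 10 cm in front of the tile blades, pointing straight at the middle of the hood mouth, steady for two seconds. Afterwards, lay the blower back on its dock as it lay, close the damper fully, flick the release lever so that the pliers spring open, and stand every tile upright on the ware board, leaving the other things on the table where they are.

Things in the scene. Friction and masses are not known exactly. Their poses are not given: they have to be found in the camera images.
- tile_1: plain white bisque test tile, an inverted T: foot 56 (own x) x 55 (y) x 14 mm high, upright blade 9 thick (x) x 55 wide over the middle of the foot, 90 high in all, 150 g; same when turned half round. Origin: middle of the underside, z up. Grip the upper half of the blade, closing along its x. One to three of the three tiles are there; an absent one reads None.
- tile_2: plain white bisque test tile, an inverted T: foot 56 (own x) x 55 (y) x 14 mm high, upright blade 9 thick (x) x 55 wide over the middle of the foot, 90 high in all, 150 g; same when turned half round. Origin: middle of the underside, z up. Grip the upper half of the blade, closing along its x. One to three of the three tiles are there; an absent one reads None.
- tile_3: plain white bisque test tile, an inverted T: foot 56 (own x) x 55 (y) x 14 mm high, upright blade 9 thick (x) x 55 wide over the middle of the foot, 90 high in all, 150 g; same when turned half round. Origin: middle of the underside, z up. Grip the upper half of the blade, closing along its x. One to three of the three tiles are there; an absent one reads None.
- clamp_bed: fixed dusting bench on the table; origin at table height, x away from the robot, y left, z up (mm here in this frame). Aluminium base plate, top at z 12. Grey hood from x 110 back, 125 high, y -105 to 105. Grey damper box y 120 to 180, x 5 to 155, 88 high. Two steel plier handles stick out to the robot at z 25 to 50, to x -150.
- fence_mid (a point): middle of the front face of the wooden fence (x 75 in the clamp bed's frame, 40 high), at base plate height (z 12); axes as the clamp bed's. Tiles stand in front of it, their own x along its x, blades across; room for three at y -66, 0 and 66 mm. Clamped tiles have their feet against the fence: origin at x -28 here
- press_bar_mid (a point): middle of the rubber face of the steel press bar (200 mm long in y, top 34 over the table). 78 mm in front of the fence while the pliers are open; runs 22 mm (sprung for the last 1) towards the fence as they close and pushes the feet of the tiles against it
- squeeze_point (a point): point of the clamp bed between the plier handles, on the midline of the locked handles, 80 mm from their pivot, 37.5 over the table; axes as the clamp bed's, handles run along x. The right one is fixed, outer face at y -20; the left one moves, outer face here at y +40 open, +20 locked. Fingers straddling both and closing along y to 40 squeeze them shut
- plier_handle (a joint): moving plier handle, rad: 0 open (it springs back there), 0.14 dead centre, 0.245 locked stop, where it stays by itself. Takes 12 to 20 N at the squeeze point. To be freed with the release lever, not by pulling the handle
- release_lever (a joint): release lever of the pliers, rad: 0 at rest (springs back), grows to 0.7 as its paddle is pushed left (+y of the clamp bed); at 0.05 its nose meets the locked handle and by about 0.4 has pushed it back over dead centre, so that the handle springs open
- lever_tip (a point): middle of the lever's upright paddle (18 mm along x, 9 thick in y, 34 high; axes about as the clamp bed's), past the ends of the two handles, 43 over the table. The lever's pivot lies 66 mm further from the robot. Push the paddle left about 30 mm with closed fingertips from its right side, 3 to 8 N
- damper (a joint): extraction damper, rad: 0 closed (arm points left, +y of the clamp bed), 1.571 open (arm points to the robot, -x); opens counter-clockwise seen from above; stays where it is left, about 2 N at the knob
- damper_knob (a point): on the axis of the upright black knob (16 mm diameter, top 12 above this point; the flat arm's top 20 below it) at the end of the damper arm, 66 mm from the hinge
- damper_hinge (a point): on the damper's vertical hinge axis, at the height of damper_knob
- hood_mouth (a point): middle of the slatted mouth in the front of the hood, 85 mm over the table, 63 behind the blades of clamped tiles; axes as the clamp bed's
- blower: cordless blower: grey block 115 mm long (own x, -60 to 55) x 44 wide (y) x 48 high, black fan nozzle ahead (+x, to x 105), 300 g. Origin: underside below the middle of the block, z up. Take it across its 44 mm width. It needs no switching: only the aim counts
- nozzle (a point): middle of the blower's nozzle lip, 105 mm ahead of the blower's origin and 24 above its underside; its x axis is the way it blows
- blower_dock: fixed black charging dock 130 (x) x 76 (y) mm, 14 high, with a flat top on which the blower lies, nozzle along +x. Origin: middle of the underside
- ware_board: fixed thin plywood ware board 120 (x) x 260 (y) mm, 5 high. Origin: middle of the underside. The finished tiles stand here; room for three side by side along y
- fish: bystander: white bisque fish 63 x 104 x 77 mm, origin under its middle
- paint_jar: bystander: paint jar with blue cap, 42 mm diameter, 86 high, origin under its middle
- clay_rose: bystander: pale clay rose 64 x 64 x 31 mm, origin under its middle
There are look-alikes about, which are no part of the job. What is shaped like the tile_2 but orange is not meant.

How it is judged:
By the outcome, as a careful person would: the job done as asked, in the order asked, and still so for the second after the job is handed in, with the robot touching nothing.
Of tile_1, tile_2, tile_3 only 1 to 3 are there at a start; the rules pass over those that are not, and their reading is None.
At some moment in a run one of tile_1, tile_2, tile_3 may be knocked a few centimetres aside while the robot is not near it.
It also fails if it takes over 210 s, if anything falls off the work surface, if the arm or the gripper's body presses on something with over 40 N, if the wrist force passes 120 N, or if a joint passes its speed limit or range.

ROBOT

A 7-joint arm with a two-finger parallel gripper is mounted at the origin on a cart in front of the work surface, level with it; the furniture and walls round the work are solid. World frame = base frame: x ahead of the robot, y to its left, z up, the work surface at z = 0. Lengths are in m, angles in rad, forces in N, time in s.
With the tool pointing down it reaches from about 0.4 to 0.85 m from the base axis. Payload 10.4 kg.
Tool frame: the origin (TCP) lies between the finger pads; the fingertips stand 11 mm ahead of it and the grasp point (between the pads) lies 8 mm behind it (tip_reach is the distance from the TCP to the fingertips, in m); z points along the fingers, y is the line along which they close (so a half turn about z gives the same grasp; the last joint's range is limited). The gripper opens to 85 mm and grips with 20 to 120 N. Pads are 22 mm wide; open, the fingers measure 114 mm over their backs; the gripper's body (76 mm by 85 mm) begins 54 mm behind the grasp point. The pads swing forward as they close: fully open they stand 13 mm farther back than shut.
Start: joints at [-0.023, 0.332, -0.065, 1.46, 0.022, 1.35, -0.088], TCP at [0.625, 0, 0.242] pointing down, gripper open.
Joint ranges: [-2.6, 2.6], [-0.5, 2.12], [-1.47, 1.34], [0.16, 2.42], [-1.27, 4.41], [0.06, 2.06], [-2.6, 2.6]. Speed limits (rad/s): [2.22, 2.22, 2.79, 2.79, 3.14, 3.14, 3.14].

INTERFACE

Orientations are given as a unit quaternion [x, y, z, w].
In Python, from workcell import * gives the robot as it stands.
- The arm moves only by the shell command python3 -m inch 'ROWS' [OPENING] [FORCE]. ROWS is JSON, a list of rows, each an object with "slide": the shift along the world's x, y, z in m, a list of three; "yaw": the turn about the world's z in rad. A call has 1 to 20 rows; each row is the pose to reach, as a shift and turn from the pose commanded when the call began; what a row does not reach only later rows make up. A row lasts 1/12 s, in which the tool goes at most 41.7 mm and 7.16 degrees, less where a joint would pass 70% of its speed; a pose out of reach is approached as far as the arm can. A call with a gripper value outside its range is refused whole. OPENING is the closure in counts, from 0 (fully open) to 255 (shut), set as the call begins (- or left out, the last holds). The fingers move at their own pace and stop on an object; FORCE is the grip in N (left out, the last holds). Time passes only in rows, so rows that repeat a pose let the fingers close. It gives the time, the measured TCP pose, the force, the opening and the grip force at its end, in the units of the state.
- get_obs(): the state, without advancing time (a new reading comes with each control period).
- camera(name): name is "scene" or "side" or "wrist"; returns a dict with "frame" (420x560x3 uint8, red, green, blue), "fx", "fy", "cx", "cy" (pixels), "extrinsics" (4x4, takes a point from world to camera coordinates). Camera axes: x right, y down, z forward; pixel columns grow to the right and rows downward; lengths in m; the calibration is good to about 2 mm. A picture is of the moment at which its call begins. There is no depth.
- hand_in(): hands the job in; it is judged then, once.
The state is a dict: "clock": time; "joint_pos": joint angles; "joint_velocities": joint speeds; "tau": joint torques, N m; "position": TCP position; "ee_rot": TCP orientation; "ft_force": force on the tool from outside, world axes, zero at the start; "torque": the same for the moment, N m; "grip_width": opening from 0.0 (shut) to 1.0 (fully open); "grasp_force": force on a finger pad.
Only numpy, scipy, OpenCV 4.12 (cv2) and the standard library are available. Lean on these libraries where they do the work, as an engineer would, in place of code of your own. Each camera call takes 0.05 s, during which the arm holds its last target. There are 200 camera calls.

## Working session

There is one attempt and no reset: what is moved stays moved. The work goes in short steps, Python scripts to look and compute and a shell command to move; the robot and the scene stay as the last step left them, time stands still between calls to the robot, and variables do not carry over. Pictures are saved under pics/ and viewed, at most 14 in all, crops included, and the job is handed in when it is done.

```bash
ls; mkdir -p pics; cat > h.py <<'E'
from workcell import *
import numpy as np, cv2
def snap(name,fn,box=None,scale=1):
    c=camera(name); im=cv2.cvtColor(c["frame"],cv2.COLOR_RGB2BGR)
    np.save(f"pics/{fn}.npy",np.array([c],dtype=object),allow_pickle=True)
    v=im if box is None else im[box[1]:box[3],box[0]:box[2]]
    if scale!=1: v=cv2.resize(v,None,fx=scale,fy=scale,interpolation=cv2.INTER_CUBIC)
    cv2.imwrite(f"pics/{fn}.png",v); return c
def load(fn): return np.load(f"pics/{fn}.npy",allow_pickle=True)[0]
def ray(c,u,v):
    E=np.array(c["extrinsics"]);R=E[:3,:3];t=E[:3,3]
    return -R.T@t, R.T@np.array([(u-c["cx"])/c["fx"],(v-c["cy"])/c["fy"],1])
def onz(c,u,v,z):
    o,d=ray(c,u,v); return o+d*(z-o[2])/d[2]
def proj(c,p):
    E=np.array(c["extrinsics"]);q=E[:3,:3]@np.array(p)+E[:3,3]
    return np.array([c["fx"]*q[0]/q[2]+c["cx"],c["fy"]*q[1]/q[2]+c["cy"]])
E
python3 - <<'E'
from h import *
o=get_obs();print({k:np.round(v,3) for k,v in o.items()})
a=snap("scene","s0",scale=1.42);b=snap("side","d0",scale=1.42);snap("wrist","w0",scale=1.42)
for c in(a,b):print(ray(c,280,210))
E
```

```text
pics
{'clock': np.float64(0.0), 'joint_pos': array([-0.023,  0.333, -0.065,  1.461,  0.022,  1.35 , -0.089]), 'joint_velocities': array([-0.001, -0.002,  0.001,  0.002,  0.001, -0.003,  0.   ]), 'tau': array([ 0.0000e+00, -6.2545e+01,  5.0000e-02, -3.9161e+01,  1.6000e-02,
        1.0000e-02, -0.0000e+00]), 'position': array([ 0.625, -0.   ,  0.242]), 'ee_rot': array([ 0.707,  0.707, -0.001, -0.   ]), 'ft_force': array([-0.248,  0.161,  0.317]), 'torque': array([ 0.025, -0.002, -0.003]), 'grasp_force': np.float64(0.0), 'grip_width': np.float64(0.995)}
(array([-0.03899742, -0.86293919,  1.26481666]), array([ 0.37321959,  0.53391384, -0.75881488]))
(array([0.31226707, 1.07435329, 0.6762717 ]), array([ 0.17385838, -0.87439899, -0.45305141]))
```

View pics/s0.png

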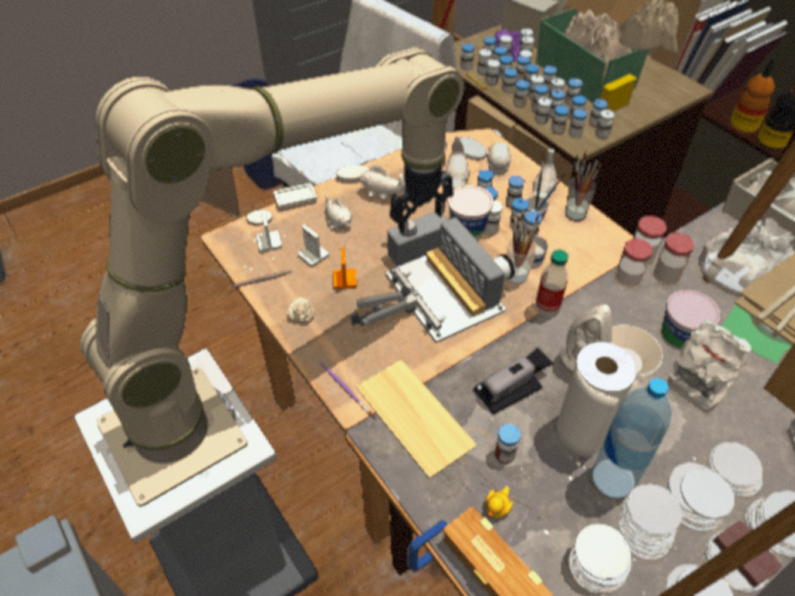

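View pics/d0.png

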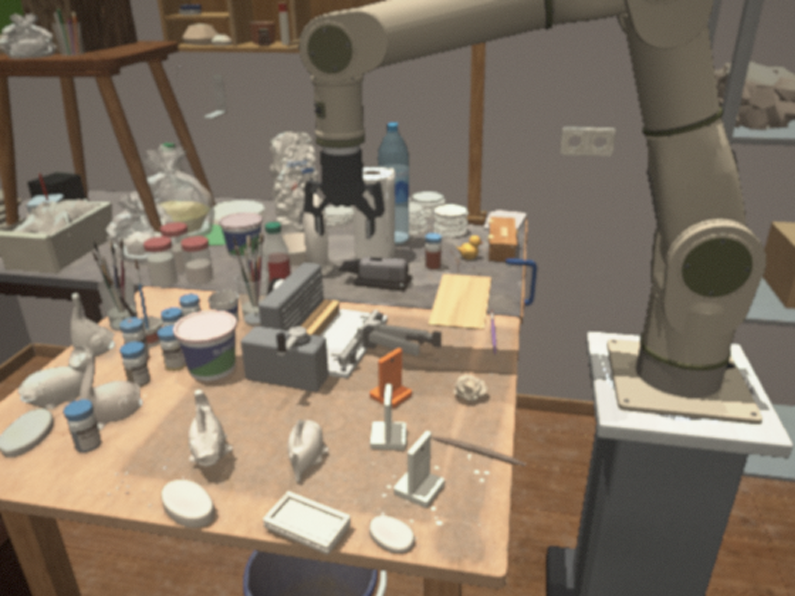

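```bash
python3 - <<'E'
from h import *
for fn,b in(("s0",(165,125,405,305)),("d0",(165,150,365,350))):
    c=load(fn); im=cv2.cvtColor(c["frame"],cv2.COLOR_RGB2BGR)[b[1]:b[3],b[0]:b[2]]
    f=3.3 if fn=="s0" else 3
    cv2.imwrite(f"pics/{fn}z.png",cv2.resize(im,None,fx=f,fy=f,interpolation=cv2.INTER_CUBIC))
E
```

```text
(no output)
```

View pics/s0z.png

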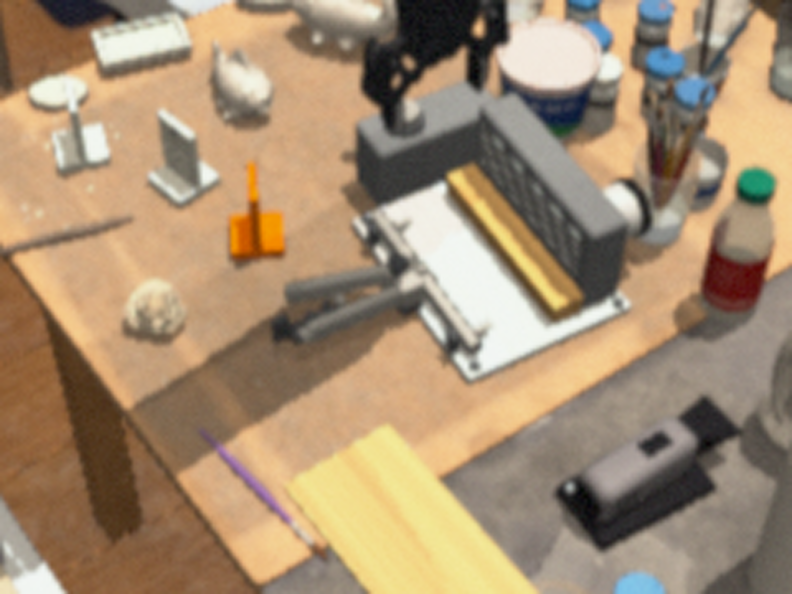

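View pics/d0z.png

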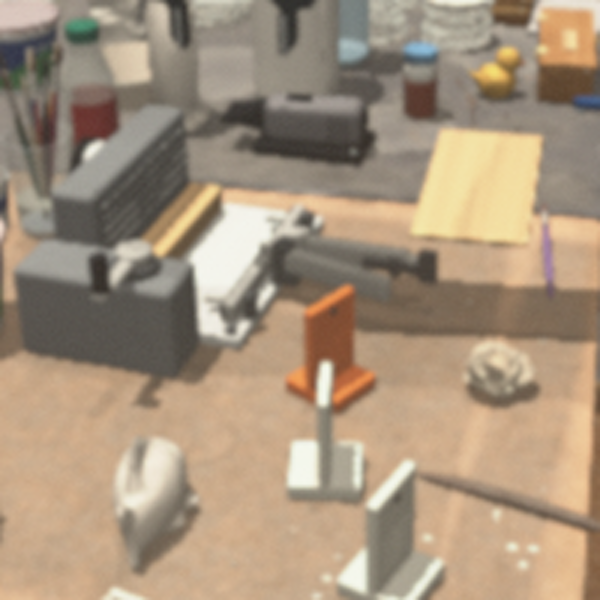

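```bash
python3 - <<'E'
from h import *
a=load("s0");b=load("d0")
S=lambda x,y,z:np.round(onz(a,x/3.3+165,y/3.3+125,z),3)
D=lambda x,y,z:np.round(onz(b,x/3+165,y/3+150,z),3)
print("plate FR",S(471,380,.01),"BR",S(632,300,.01))
print("fence top front L,R",S(448,185,.052),S(560,312,.052))
print("hood top front L,R",S(482,108,.125),S(605,238,.125))
print("handle tips L,R",S(288,290,.05),S(278,325,.05),'paddle',S(290,325,.06), D(428,258,.06))
print("tileA top",S(72,88,.09),D(405,480,.09),"tileB top",S(180,135,.09),D(325,375,.09), "orange",S(252,180,.09))
print("knob",S(408,110,.1),D(98,258,.1))
print("dock corners",S(557,490,.014),S(602,545,.014),S(715,485,.014),"blower top",S(640,460,.062),D(315,105,.062))
print("board",S(288,487,.005),S(388,427,.005),D(440,130,.005),D(543,135,.005),D(528,240,.005),D(413,235,.005))
print("rose",S(155,310,.015),"fish",S(242,90,.03))
for p in [(.5,.1,0),(.5,0,0)]: print(proj(a,p))
w=camera("wrist"); print(np.round(w["extrinsics"],3),w["fx"])
E
```

```text
plate FR [ 0.577 -0.134  0.01 ] BR [ 0.77  -0.149  0.01 ]
fence top front L,R [0.69  0.055 0.052] [ 0.676 -0.143  0.052]
hood top front L,R [0.739 0.067 0.125] [ 0.725 -0.141  0.125]
handle tips L,R [0.479 0.034 0.05 ] [0.447 0.002 0.05 ] paddle [ 0.452 -0.011  0.06 ] [0.445 0.024 0.06 ]
tileA top [0.429 0.371 0.09 ] [0.414 0.368 0.09 ] tileB top [0.486 0.244 0.09 ] [0.491 0.26  0.09 ] orange [0.512 0.146 0.09 ]
knob [0.692 0.129 0.1  ] [0.712 0.143 0.1  ]
dock corners [ 0.563 -0.282  0.014] [ 0.558 -0.35   0.014] [ 0.683 -0.362  0.014] blower top [ 0.62  -0.323  0.062] [ 0.617 -0.288  0.062]
board [ 0.368 -0.132  0.005] [ 0.482 -0.13   0.005] [ 0.485 -0.369  0.005] [ 0.365 -0.376  0.005] [ 0.364 -0.123  0.005] [ 0.479 -0.113  0.005]
rose [0.372 0.115 0.015] fish [0.605 0.322 0.03 ]
[247.52387272 207.5122758 ]
[264.07365512 226.25797943]
[[ 1.     0.001  0.    -0.626]
 [ 0.001 -0.966  0.259 -0.035]
 [ 0.    -0.259 -0.966  0.377]
 [ 0.     0.     0.     1.   ]] 290.80294364209135
```

View pics/w0.png

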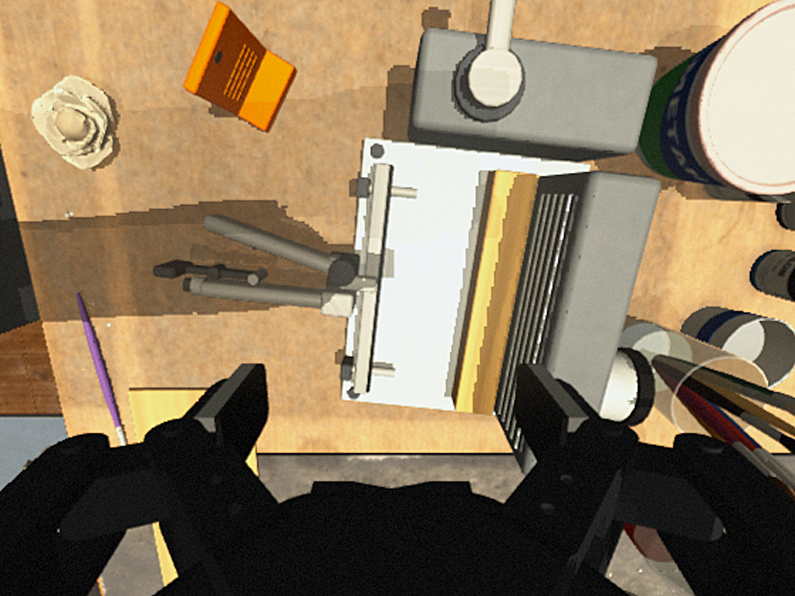

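```bash
python3 - <<'E'
from h import *
c=load("w0")
W=lambda x,y,z:np.round(onz(c,x/1.42,y/1.42,z),4)
print("plate",W(361,138,.012),W(342,401,.012),W(450,411,.012))
print("fence z12",W(486,170,.012),W(452,411,.012)," z52",W(503,172,.052), "fence back top",W(537,176,.052),W(496,413,.052))
print("hood top front",W(588,173,.125))
print("bar face",W(392,166,.034),W(369,391,.034),"bar rear",W(377,166,.034),W(356,391,.034))
print("paddle",W(171,270,.06),W(171,270,.043))
print("tips",W(206,222,.05),W(186,285,.05),"hinge",W(495,77,.1))
print("purple brush",W(80,295,0),"orange foot",W(292,65,.014),W(267,131,.014))
E
```

```text
plate [0.6011 0.1065 0.012 ] [ 0.5785 -0.1321  0.012 ] [ 0.6835 -0.1428  0.012 ]
fence z12 [0.705  0.0816 0.012 ] [ 0.6855 -0.1428  0.012 ]  z52 [0.7089 0.0783 0.052 ] fence back top [0.7344 0.0755 0.052 ] [ 0.7171 -0.1217  0.052 ]
hood top front [0.7389 0.0748 0.125 ]
bar face [0.6264 0.0835 0.034 ] [ 0.606  -0.1101  0.034 ] bar rear [0.6147 0.0834 0.034 ] [ 0.5943 -0.1101  0.034 ]
paddle [0.4563 0.0056 0.06  ] [0.4471 0.0024 0.043 ]
tips [0.483  0.0413 0.05  ] [ 0.4613 -0.0085  0.05  ] hinge [0.6878 0.1306 0.1   ]
purple brush [ 0.3358 -0.0295  0.    ] orange foot [0.5482 0.1595 0.014 ] [0.525  0.1115 0.014 ]
```

```bash
python3 -m inch '[{"slide":[-0.04,0.06,0]},{"slide":[-0.15,0.24,0]},{"slide":[-0.15,0.24,0]},{"slide":[-0.15,0.24,0]},{"slide":[-0.15,0.24,0]},{"slide":[-0.15,0.24,0]},{"slide":[-0.15,0.24,0]},{"slide":[-0.15,0.24,0]},{"slide":[-0.15,0.24,0]},{"slide":[-0.15,0.24,0]}]' 0 60
python3 - <<'E'
from h import *
snap("wrist","w1",scale=1.42)
b=load("d0")
for z in(.08,.09,.1,.11,.12):print(z,(proj(b,(.694,.196,z))-[165,150])*3)
E
```

```text
0.08 [ 97.63244926 313.57938565]
0.09 [ 96.5228132 303.181476 ]
0.1 [ 95.40398309 292.69741306]
0.11 [ 94.2758442  282.12612161]
0.12 [ 93.13827987 271.46650849]invalid input
```

View pics/w1.png

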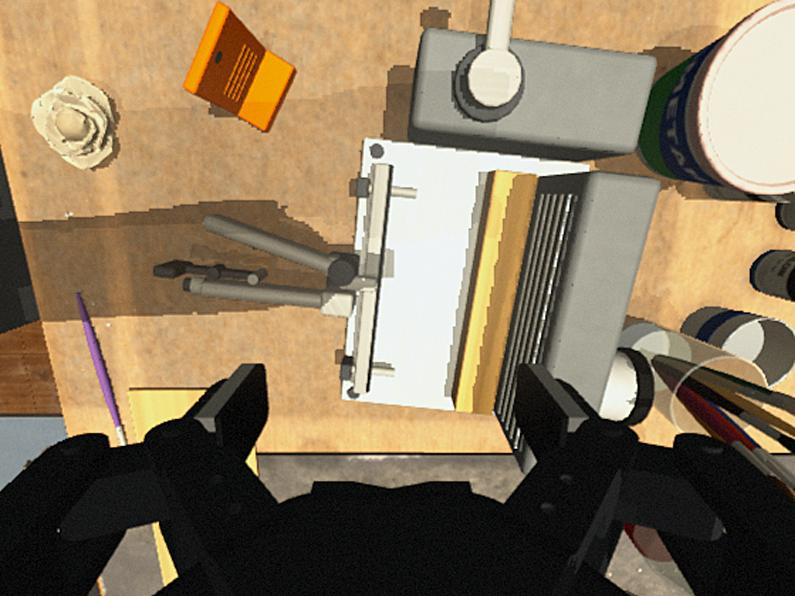

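```bash
python3 -m inch '[{"slide":[-0.15,0.24,0],"yaw":0},{"slide":[-0.15,0.24,0],"yaw":0},{"slide":[-0.15,0.24,0],"yaw":0},{"slide":[-0.15,0.24,0],"yaw":0},{"slide":[-0.15,0.24,0],"yaw":0},{"slide":[-0.15,0.24,0],"yaw":0},{"slide":[-0.15,0.24,0],"yaw":0},{"slide":[-0.15,0.24,0],"yaw":0},{"slide":[-0.15,0.24,0],"yaw":0},{"slide":[-0.15,0.24,0],"yaw":0}]' 0 60
python3 - <<'E'
from h import *
snap("wrist","w1",scale=1.42)
E
```

```text
clock: 1.08
position: [0.4754, 0.2393, 0.2423]
ee_rot: [0.707, 0.707, -0.0, 0.0]
ft_force: [0.3, -0.4, -0.2]
grip_width: 1.0
grasp_force: 0.0
```

View pics/w1.png

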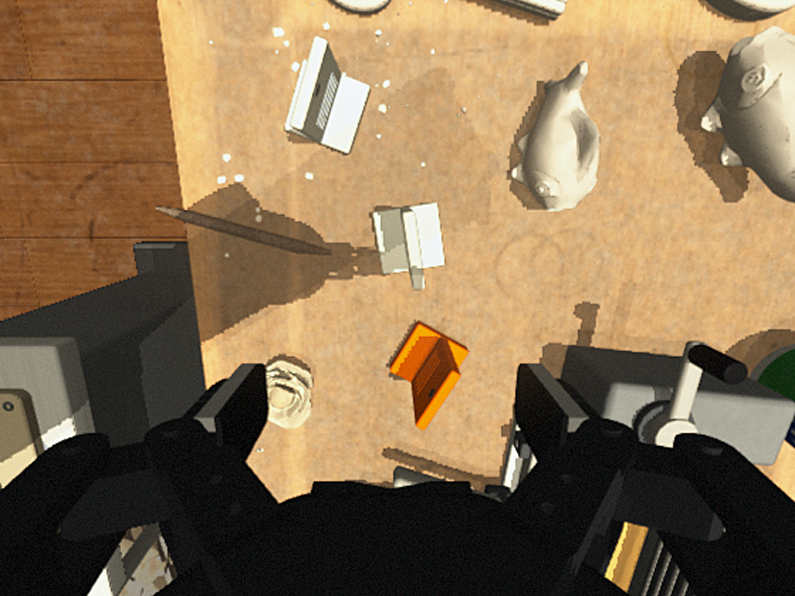

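```bash
python3 - <<'E'
from h import *
c=load("w1")
W=lambda x,y,z:onz(c,x/1.42,y/1.42,z)
def ang(p,q): d=p-q; return np.arctan2(-d[0],d[1])  # yaw of y axis
P=[W(*k,.014) for k in((373,213),(437,203),(444,265),(380,275))]
print("B",np.round(np.mean(P,0),4),ang(P[0],P[3]),ang(P[1],P[2]),np.linalg.norm(P[0]-P[1]),np.linalg.norm(P[0]-P[3]))
p,q=W(370,83,.014),W(349,153,.014);t=ang(p,q)
print("A",(p+q)/2-.028*np.array([np.cos(t),np.sin(t),0]),t,np.linalg.norm(p-q))
p,q=W(318,38,.09),W(288,130,.09);t=ang(p,q);print("A top",(p+q)/2+.0045*np.array([np.cos(t),np.sin(t),0]),t,np.linalg.norm(p-q))
print("knob",W(720,362,.13))
E
```

```text
B [0.492  0.2631 0.014 ] 0.10454068500380902 0.1448651646097812 0.05504258987021495 0.054184742904230226
A [0.42462876 0.36924002 0.014     ] -0.330410435232321 0.05526584606963391
A top [0.42550999 0.36598171 0.09      ] -0.39208244163300615 0.056415735415964556
knob [0.68653953 0.19873598 0.13      ]
```

```bash
python3 -m inch '[{"slide":[0.017,0.024,-0.03],"yaw":0.12},{"slide":[0.017,0.024,-0.07],"yaw":0.12},{"slide":[0.017,0.024,-0.11],"yaw":0.12},{"slide":[0.017,0.024,-0.145],"yaw":0.12},{"slide":[0.017,0.024,-0.175],"yaw":0.12},{"slide":[0.017,0.024,-0.175],"yaw":0.12},{"slide":[0.017,0.024,-0.175],"yaw":0.12}]' 0 60
python3 -m inch '[{"slide":[0,0,0],"yaw":0},{"slide":[0,0,0],"yaw":0},{"slide":[0,0,0],"yaw":0},{"slide":[0,0,0],"yaw":0},{"slide":[0,0,0],"yaw":0},{"slide":[0,0,0],"yaw":0},{"slide":[0,0,0],"yaw":0},{"slide":[0,0,0],"yaw":0},{"slide":[0,0,0],"yaw":0},{"slide":[0,0,0],"yaw":0}]' 255 40
```

```text
clock: 1.72
position: [0.492, 0.2625, 0.0666]
ee_rot: [0.664, 0.748, -0.001, -0.0]
ft_force: [0.1, -0.1, 0.7]
grip_width: 1.001
grasp_force: 0.0
clock: 2.55
position: [0.4921, 0.2641, 0.0676]
ee_rot: [0.663, 0.748, 0.0, 0.0]
ft_force: [-1.0, -1.6, 5.7]
grip_width: 0.096
grasp_force: 44.1
```

```bash
python3 -m inch '[{"slide":[0,0,0.04],"yaw":0},{"slide":[0,0,0.08],"yaw":0},{"slide":[0.01,-0.01,0.12],"yaw":-0.1},{"slide":[0.03,-0.04,0.12],"yaw":-0.214},{"slide":[0.053,-0.07,0.12],"yaw":-0.214},{"slide":[0.076,-0.1,0.12],"yaw":-0.214},{"slide":[0.1,-0.13,0.12],"yaw":-0.214},{"slide":[0.124,-0.16,0.12],"yaw":-0.214},{"slide":[0.148,-0.19,0.12],"yaw":-0.214},{"slide":[0.169,-0.215,0.12],"yaw":-0.214},{"slide":[0.169,-0.215,0.1],"yaw":-0.214},{"slide":[0.169,-0.215,0.07],"yaw":-0.214},{"slide":[0.169,-0.215,0.06],"yaw":-0.214},{"slide":[0.169,-0.215,0.06],"yaw":-0.214}]'
python3 - <<'E'
from h import *
snap("wrist","w2",scale=1.42)
E
```

```text
clock: 3.72
position: [0.6587, 0.049, 0.1234]
ee_rot: [0.739, 0.673, -0.003, -0.002]
ft_force: [-0.6, 0.9, -2.7]
grip_width: 0.095
grasp_force: 43.0
```

View pics/w2.png

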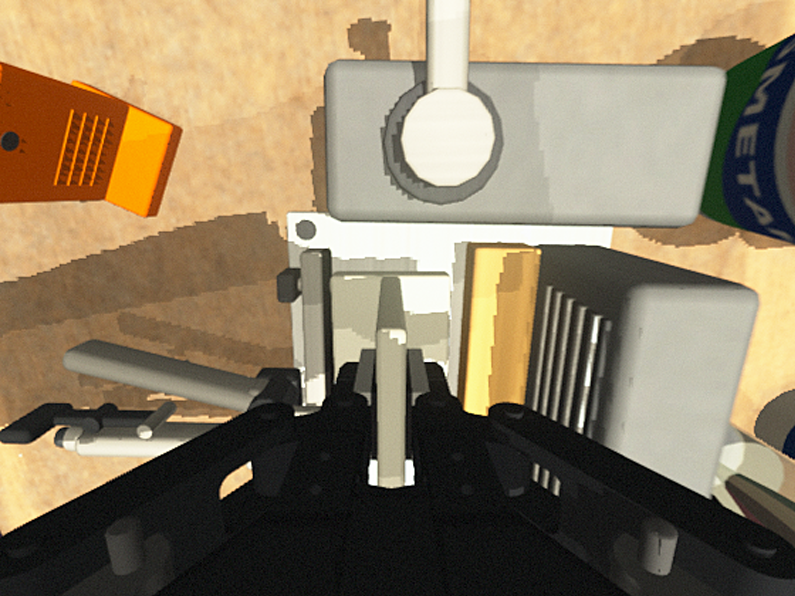

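```bash
python3 - <<'E'
from h import *
c=load("w2")
O=np.array([.619,-.0136]);t=-.094;xh=np.array([np.cos(t),np.sin(t)]);yh=np.array([-xh[1],xh[0]])
def B(x,y,z):
    p=onz(c,x/1.42,y/1.42,z)[:2]-O; return np.round([p@xh*1e3,p@yh*1e3],1)
print("foot",B(331,275,.07),B(449,273,.07))
print("fence z12/z52",B(469,248,.012),B(469,248,.052),B(505,248,.052),B(538,248,.052))
print("bar",B(328,255,.034),B(304,255,.034),"hood",B(628,292,.125))
print("damper box",B(327,65,.088),B(327,215,.088),B(700,222,.088),"hinge",B(448,137,.1))
print("plate FL",B(289,213,.012))
E
```

```text
foot [ 6.9 93.7] [60.7 94.8]
fence z12/z52 [79.9 98.4] [ 72.6 103.8] [ 90.2 103.8] [106.4 103.8]
bar [ 0.2 97.4] [-12.8  97.3] hood [111.2  99.5]
damper box [ 11.  175.1] [  8.9 121.6] [157.  119.2] hinge [ 54.4 149.2]
plate FL [-24.9 118.3]
```

```bash
python3 -m inch '[{"slide":[0.003,0,-0.02],"yaw":0},{"slide":[0.003,0,-0.036],"yaw":0},{"slide":[0.003,0,-0.042],"yaw":0},{"slide":[0.003,0,-0.045],"yaw":0},{"slide":[0.003,0,-0.046],"yaw":0},{"slide":[0.003,0,-0.046],"yaw":0}]'
```

```text
clock: 4.27
position: [0.6646, 0.0493, 0.0827]
ee_rot: [0.739, 0.673, 0.001, 0.0]
ft_force: [0.3, 0.4, -1.5]
grip_width: 0.096
grasp_force: 43.0
```

```bash
python3 -m inch '[{"slide":[0,0,-0.002],"yaw":0},{"slide":[0,0,-0.0035],"yaw":0},{"slide":[0,0,-0.0035],"yaw":0},{"slide":[0,0,-0.0035],"yaw":0}]'
python3 -m inch '[{"slide":[0,0,0],"yaw":0},{"slide":[0,0,0],"yaw":0},{"slide":[0,0,0],"yaw":0},{"slide":[0,0,0],"yaw":0},{"slide":[0,0,0.03],"yaw":0},{"slide":[0,0,0.07],"yaw":0},{"slide":[-0.02,0.03,0.1],"yaw":0},{"slide":[-0.04,0.06,0.1],"yaw":-0.1},{"slide":[-0.065,0.09,0.1],"yaw":-0.2},{"slide":[-0.09,0.12,0.1],"yaw":-0.25},{"slide":[-0.115,0.15,0.1],"yaw":-0.25},{"slide":[-0.14,0.18,0.1],"yaw":-0.25},{"slide":[-0.165,0.21,0.1],"yaw":-0.25},{"slide":[-0.19,0.24,0.1],"yaw":-0.25},{"slide":[-0.215,0.27,0.1],"yaw":-0.25},{"slide":[-0.24,0.3,0.1],"yaw":-0.25},{"slide":[-0.24,0.3,0.1],"yaw":-0.25}]' 120 40
python3 - <<'E'
from h import *
snap("wrist","w3",scale=1.42);snap("scene","s3",(165,125,405,305),3.3)
E
```

```text
clock: 4.6
position: [0.6647, 0.0491, 0.0796]
ee_rot: [0.74, 0.673, 0.001, 0.001]
ft_force: [-2.8, -0.4, 6.6]
grip_width: 0.098
grasp_force: 44.4
clock: 6.02
position: [0.4177, 0.3561, 0.1783]
ee_rot: [0.815, 0.58, 0.0, -0.002]
ft_force: [-0.9, 0.4, 1.2]
grip_width: 0.531
grasp_force: 0.0
```

View pics/w3.png

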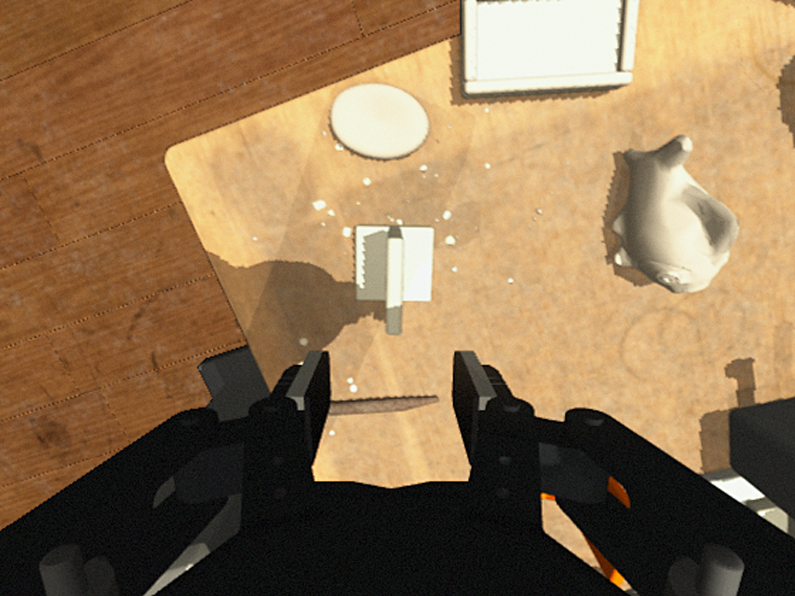

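View pics/s3.png

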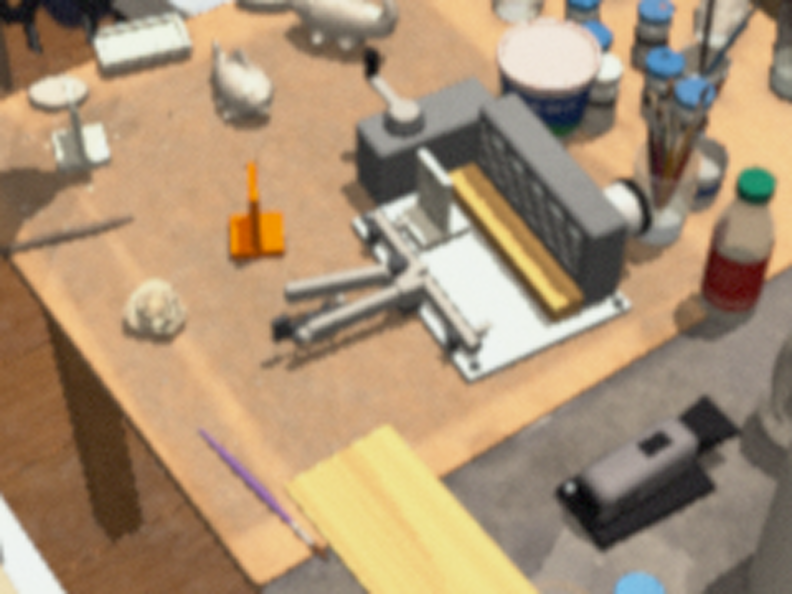

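```bash
python3 - <<'E'
from h import *
c=load("w3");o=get_obs()
P=[onz(c,x/1.42,y/1.42,.014) for x,y in((356,226),(433,226),(432,301),(357,301))]
m=np.mean(P,0);print(m,np.linalg.norm(P[0]-P[1]),m-o["position"])
a=load("s3");print(onz(a,372/3.3+165,62/3.3+125,.12))
E
```

```text
[0.42549782 0.36820225 0.014     ] 0.05451156507607581 [ 0.0027069   0.01772156 -0.16396772]
[0.69175402 0.19310329 0.12      ]
```

```bash
python3 -m inch '[{"slide":[0.002,0.018,0],"yaw":0},{"slide":[0.002,0.018,-0.03],"yaw":0},{"slide":[0.002,0.018,-0.07],"yaw":0},{"slide":[0.002,0.018,-0.1],"yaw":0},{"slide":[0.002,0.018,-0.111],"yaw":0},{"slide":[0.002,0.018,-0.111],"yaw":0},{"slide":[0.002,0.018,-0.111],"yaw":0}]'
python3 -m inch '[{"slide":[0,0,0],"yaw":0},{"slide":[0,0,0],"yaw":0},{"slide":[0,0,0],"yaw":0},{"slide":[0,0,0],"yaw":0},{"slide":[0,0,0],"yaw":0},{"slide":[0,0,0],"yaw":0},{"slide":[0,0,0],"yaw":0}]' 255 40
```

```text
clock: 6.7
position: [0.4269, 0.3667, 0.0677]
ee_rot: [0.818, 0.575, 0.0, 0.0]
ft_force: [0.1, 0.1, 0.1]
grip_width: 0.532
grasp_force: 0.0
clock: 7.28
position: [0.4262, 0.3672, 0.0673]
ee_rot: [0.818, 0.576, 0.0, 0.0]
ft_force: [-1.0, -1.0, 3.9]
grip_width: 0.097
grasp_force: 44.0
```

```bash
python3 -m inch '[{"slide":[0,0,0.04],"yaw":0},{"slide":[0,0,0.08],"yaw":0},{"slide":[0.01,-0.016,0.115],"yaw":0.1},{"slide":[0.028,-0.046,0.135],"yaw":0.2},{"slide":[0.047,-0.077,0.135],"yaw":0.25},{"slide":[0.066,-0.108,0.135],"yaw":0.25},{"slide":[0.085,-0.14,0.135],"yaw":0.25},{"slide":[0.104,-0.172,0.135],"yaw":0.25},{"slide":[0.123,-0.204,0.135],"yaw":0.25},{"slide":[0.142,-0.236,0.135],"yaw":0.25},{"slide":[0.161,-0.268,0.135],"yaw":0.25},{"slide":[0.18,-0.3,0.135],"yaw":0.25},{"slide":[0.2,-0.331,0.135],"yaw":0.25},{"slide":[0.218,-0.36,0.135],"yaw":0.25},{"slide":[0.232,-0.384,0.135],"yaw":0.25},{"slide":[0.232,-0.384,0.135],"yaw":0.25},{"slide":[0.232,-0.384,0.1],"yaw":0.25},{"slide":[0.232,-0.384,0.06],"yaw":0.25},{"slide":[0.232,-0.384,0.06],"yaw":0.25},{"slide":[0.232,-0.384,0.06],"yaw":0.25}]'
python3 - <<'E'
from h import *
snap("wrist","w4",scale=1.42)
print(get_obs()["position"])
E
```

```text
clock: 8.95
position: [0.6563, -0.0168, 0.125]
ee_rot: [0.739, 0.673, -0.002, -0.002]
ft_force: [0.5, -1.3, -0.5]
grip_width: 0.098
grasp_force: 43.2
[ 0.65802161 -0.01680063  0.12764712]
```

View pics/w4.png

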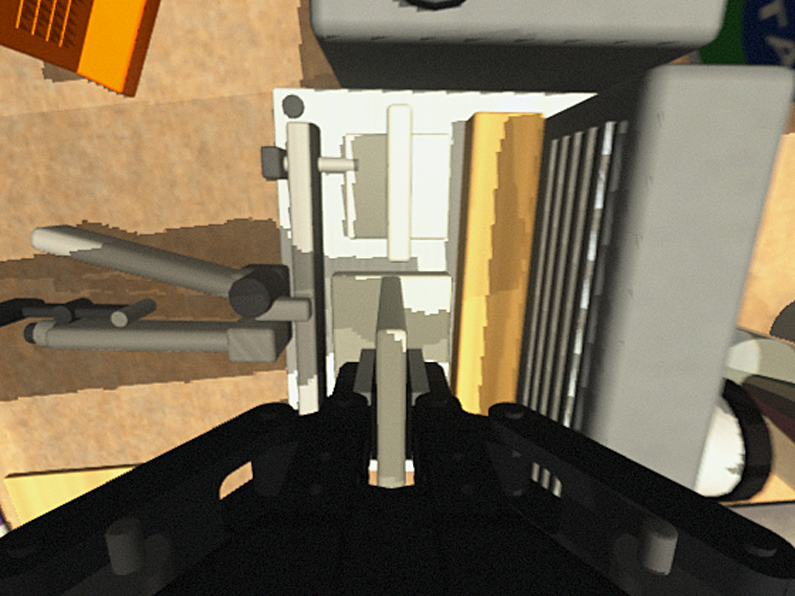

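```bash
python3 -m inch '[{"slide":[0.001,0,-0.02],"yaw":0},{"slide":[0.001,0,-0.036],"yaw":0},{"slide":[0.001,0,-0.044],"yaw":0},{"slide":[0.001,0,-0.047],"yaw":0},{"slide":[0.001,0,-0.0485],"yaw":0},{"slide":[0.001,0,-0.0485],"yaw":0},{"slide":[0.001,0,-0.0485],"yaw":0}]'
python3 - <<'E'
from h import *
c=load("w4")
O=np.array([.6215,-.0140]);t=-.094;xh=np.array([np.cos(t),np.sin(t)]);yh=np.array([-xh[1],xh[0]])
def B(x,y,z):
    p=onz(c,x/1.42,y/1.42,z)[:2]-O; return np.round([p@xh*1e3,p@yh*1e3],1)
print("disc",B(253,290,.05),"R outer",B(80,350,.0375),B(230,357,.0375),"R inner top",B(80,322,.05),B(230,330,.05))
print("L outer",B(60,228,.05),B(200,265,.05),"Ltip",B(35,238,.05),"Rtip",B(27,333,.04))
print("bar",B(318,150,.034),"box FR",B(318,30,.088),"hood",B(648,70,.125))
c=load("w0");print("w0 disc",B(342,268,.05),"tips",B(206,222,.05),B(186,285,.05),"R outer",B(200,292,.0375),B(320,305,.0375),"paddle",B(171,270,.06),B(155,270,.06),B(182,278,.06),"bar",B(392,166,.034))
E
```

```text
clock: 9.58
position: [0.6598, -0.017, 0.0798]
ee_rot: [0.74, 0.673, 0.001, 0.001]
ft_force: [0.2, 0.5, -1.9]
grip_width: 0.098
grasp_force: 43.2
disc [-35.5  15.8] R outer [-141.5  -22.6] [-56.3 -26.6] R inner top [-128.3   -1.8] [-49.5  -6. ]
L outer [-128.7   47.2] [-61.3  28.7] Ltip [-142.3   42.2] Rtip [-167.1  -11.6]
bar [-1.7 85.2] box FR [  9.3 121.1] hood [109.4  98.8]
w0 disc [-36.3  16.1] tips [-143.    42.1] [-160.    -9.5] R outer [-154.6  -17.9] [-54.  -19.7] paddle [-166.3    4. ] [-178.6    2.8] [-158.1   -1.5] bar [-4.2 97.5]
```

```bash
python3 -m inch '[{"slide":[0,0,-0.001],"yaw":0},{"slide":[0,0,-0.001],"yaw":0},{"slide":[0,0,-0.001],"yaw":0},{"slide":[0,0,-0.001],"yaw":0},{"slide":[0,0,0.03],"yaw":0},{"slide":[0,0,0.07],"yaw":0},{"slide":[-0.02,0.003,0.1],"yaw":0.12},{"slide":[-0.05,0.006,0.1],"yaw":0.24},{"slide":[-0.08,0.009,0.1],"yaw":0.36},{"slide":[-0.11,0.012,0.1],"yaw":0.48},{"slide":[-0.13,0.018,0.1],"yaw":0.6},{"slide":[-0.152,0.024,0.1],"yaw":0.72},{"slide":[-0.152,0.024,0.1],"yaw":0.84},{"slide":[-0.152,0.024,0.1],"yaw":0.96},{"slide":[-0.152,0.024,0.1],"yaw":1.08},{"slide":[-0.152,0.024,0.1],"yaw":1.2},{"slide":[-0.152,0.024,0.1],"yaw":1.32},{"slide":[-0.152,0.024,0.1],"yaw":1.44},{"slide":[-0.152,0.024,0.1],"yaw":1.571},{"slide":[-0.152,0.024,0.1],"yaw":1.571}]' 120 40
python3 -m inch '[{"slide":[0,0,0],"yaw":0},{"slide":[0,0,0],"yaw":0}]' 0 40
python3 - <<'E'
from h import *
snap("wrist","w5",scale=1.42)
print(get_obs()["position"])
E
```

```text
clock: 11.25
position: [0.5071, 0.007, 0.1786]
ee_rot: [0.044, 0.999, 0.0, 0.0]
ft_force: [0.4, 0.1, -0.8]
grip_width: 0.527
grasp_force: 0.0
clock: 11.42
position: [0.507, 0.007, 0.1785]
ee_rot: [0.049, 0.999, 0.0, 0.0]
ft_force: [0.8, 0.2, -0.1]
grip_width: 0.792
grasp_force: 0.0
[0.50705917 0.00697642 0.17842014]
```

View pics/w5.png

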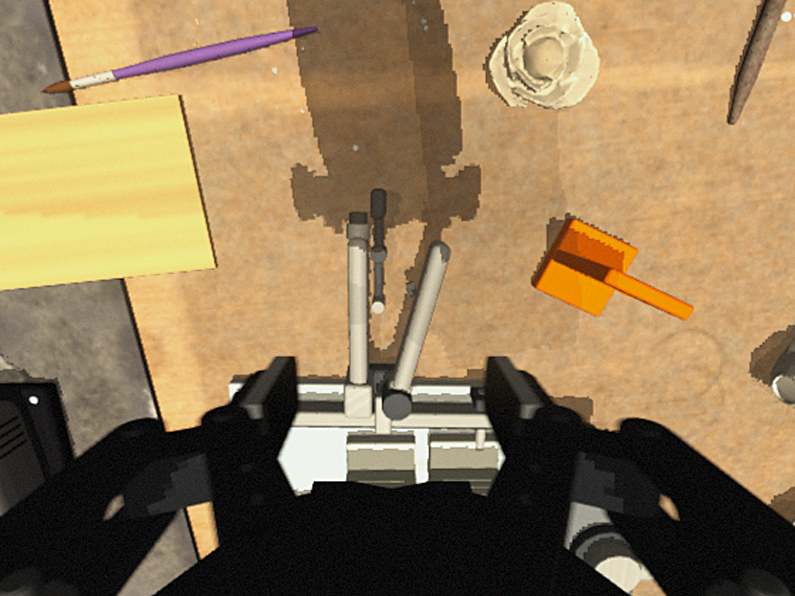

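```bash
python3 - <<'E'
from h import *
c=load("w5")
O=np.array([.6215,-.0140]);t=-.094;xh=np.array([np.cos(t),np.sin(t)]);yh=np.array([-xh[1],xh[0]])
def B(x,y,z):
    q=onz(c,x/1.42,y/1.42,z)[:2];p=q-O; return np.round([p@xh*1e3,p@yh*1e3],1),q.round(3)
print("disc",B(397,404,.05),"R outer",B(348,250,.0375),B(348,380,.0375),"L outer",B(449,250,.0375),B(408,385,.0375))
print("Ltip",B(438,243,.05),"paddle top near/far",B(378,190,.06),B(378,213,.06),B(371,200,.06),B(386,200,.06))
print("board right-rear corner",B(216,267,.005),B(182,97,.005))
E
```

```text
disc (array([-35.9,  14. ]), array([0.587, 0.003])) R outer (array([-142.3,  -18.4]), array([ 0.478, -0.019])) (array([-48.3, -21.2]), array([ 0.571, -0.031])) L outer (array([-142.1,   48.5]), array([0.485, 0.048])) (array([-44.2,  22.1]), array([0.58 , 0.012]))
Ltip (array([-148.3,   39.6]), array([0.478, 0.039])) paddle top near/far (array([-180.6,    2.5]), array([0.442, 0.005])) (array([-167.5,    2.4]), array([0.455, 0.004])) (array([-175. ,   -1.7]), array([0.447, 0.001])) (array([-174.9,    7.2]), array([0.448, 0.01 ]))
board right-rear corner (array([-125.3, -120.9]), array([ 0.485, -0.123])) (array([-241.6, -130.7]), array([ 0.369, -0.121]))
```

```bash
python3 -m inch '[{"slide":[0,0,-0.03],"yaw":0},{"slide":[0,0,-0.07],"yaw":0},{"slide":[0,0,-0.11],"yaw":0},{"slide":[0,0,-0.14],"yaw":0},{"slide":[0,0,-0.1485],"yaw":0},{"slide":[0,0,-0.1485],"yaw":0},{"slide":[0,0,-0.1485],"yaw":0}]' 0 40
python3 -m inch '[{"slide":[0,0,0],"yaw":0},{"slide":[0,0,0],"yaw":0},{"slide":[0,0,0],"yaw":0},{"slide":[0,0,0],"yaw":0}]' 57 40
python3 -m inch '[{"slide":[0,-0.002,0],"yaw":0},{"slide":[0,-0.003,0],"yaw":0},{"slide":[0,-0.003,0],"yaw":0},{"slide":[0,-0.003,0],"yaw":0}]' 84 40
```

```text
clock: 12.05
position: [0.5078, 0.0071, 0.031]
ee_rot: [0.047, 0.999, 0.0, 0.0]
ft_force: [0.3, -0.6, 0.7]
grip_width: 1.005
grasp_force: 0.0
clock: 12.38
position: [0.5082, 0.0074, 0.0312]
ee_rot: [0.047, 0.999, 0.0, 0.001]
ft_force: [2.0, 1.4, 1.5]
grip_width: 0.776
grasp_force: 1.2
clock: 12.72
position: [0.5084, 0.0061, 0.0312]
ee_rot: [0.046, 0.999, 0.001, 0.001]
ft_force: [1.3, 7.8, 5.1]
grip_width: 0.676
grasp_force: 4.0
```

```bash
python3 -m inch '[{"slide":[0,-0.001,0],"yaw":0},{"slide":[0,-0.003,0],"yaw":0},{"slide":[0,-0.003,0],"yaw":0},{"slide":[0,-0.003,0],"yaw":0}]' 111 40
python3 -m inch '[{"slide":[0,-0.002,0],"yaw":0},{"slide":[0,-0.004,0],"yaw":0},{"slide":[0,-0.004,0],"yaw":0},{"slide":[0,-0.004,0],"yaw":0},{"slide":[0,-0.004,0],"yaw":0}]' 145 50
```

```text
clock: 13.05
position: [0.5069, 0.0009, 0.0298]
ee_rot: [0.047, 0.999, 0.0, -0.0]
ft_force: [0.2, 0.6, -0.0]
grip_width: 0.561
grasp_force: 0.0
clock: 13.47
position: [0.5068, -0.0012, 0.0304]
ee_rot: [0.047, 0.999, 0.001, -0.0]
ft_force: [-5.6, 4.3, 10.5]
grip_width: 0.47
grasp_force: 49.8
```

```bash
python3 -m inch '[{"slide":[0,0.002,0],"yaw":0},{"slide":[0,0.004,0],"yaw":0},{"slide":[0,0.004,0],"yaw":0},{"slide":[0,0.004,0.03],"yaw":0},{"slide":[0,0.004,0.07],"yaw":0},{"slide":[0,0.004,0.11],"yaw":0},{"slide":[0,0.004,0.15],"yaw":-0.12},{"slide":[0.0,0.01,0.19],"yaw":-0.24},{"slide":[0.02,0.03,0.2],"yaw":-0.36},{"slide":[0.04,0.05,0.2],"yaw":-0.48},{"slide":[0.06,0.07,0.2],"yaw":-0.6},{"slide":[0.08,0.09,0.2],"yaw":-0.72},{"slide":[0.1,0.11,0.2],"yaw":-0.84},{"slide":[0.13,0.13,0.2],"yaw":-0.96},{"slide":[0.16,0.15,0.2],"yaw":-1.08},{"slide":[0.187,0.167,0.2],"yaw":-1.2},{"slide":[0.187,0.167,0.18],"yaw":-1.32},{"slide":[0.187,0.167,0.17],"yaw":-1.44},{"slide":[0.187,0.167,0.17],"yaw":-1.571},{"slide":[0.187,0.167,0.17],"yaw":-1.571}]' 0 40
python3 -m inch '[{"slide":[0,0,0],"yaw":0},{"slide":[0,0,0],"yaw":0}]' 120 30
python3 - <<'E'
from h import *
a=snap("wrist","w6");b=snap("scene","s6",(165,125,405,305),3.3)
x=cv2.resize(cv2.cvtColor(a["frame"],cv2.COLOR_RGB2BGR),(528,396));y=cv2.imread("pics/s6.png");y=cv2.resize(y,(264,198))
# montage: wrist | scene crop of the bed
y=cv2.cvtColor(b["frame"],cv2.COLOR_RGB2BGR)[150:245,240:365];y=cv2.resize(y,None,fx=2.1,fy=2.1,interpolation=cv2.INTER_CUBIC)
m=np.zeros((396,528+y.shape[1],3),np.uint8);m[:,:528]=x;m[:y.shape[0],528:]=y;cv2.imwrite("pics/m6.png",m);print(m.shape,get_obs()["position"])
E
```

```text
clock: 15.13
position: [0.6937, 0.1638, 0.1982]
ee_rot: [0.742, 0.671, -0.001, -0.0]
ft_force: [0.9, -0.6, 0.7]
grip_width: 1.001
grasp_force: 0.0
clock: 15.3
position: [0.6942, 0.1639, 0.2003]
ee_rot: [0.738, 0.675, 0.0, 0.0]
ft_force: [0.5, -0.6, 0.2]
grip_width: 0.748
grasp_force: 0.0
(396, 790, 3) [0.69422687 0.16390229 0.20047718]
```

View pics/m6.png

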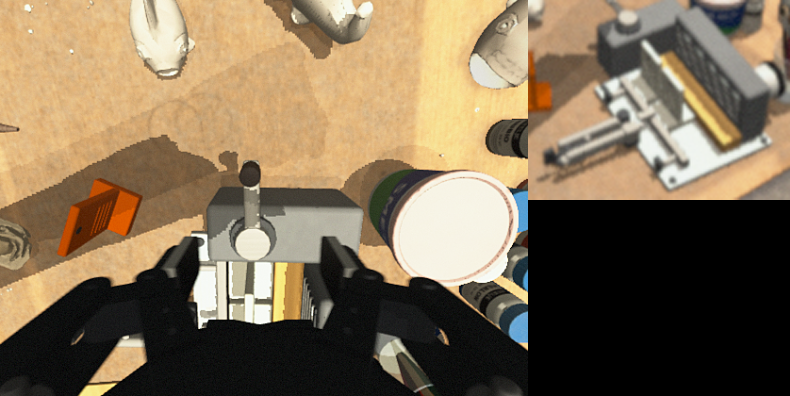

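```bash
python3 - <<'E'
from h import *
c=load("w6");k=560/528
W=lambda x,y,z:onz(c,x*k,y*k,z).round(4)
print(W(250.5,169,.132),W(252,181,.104),W(252.5,240,.1),W(252.5,240,.105))
g=cv2.cvtColor(c["frame"],cv2.COLOR_RGB2GRAY);s=g[165:205,245:285]<60
ys,xs=np.nonzero(s);print(xs.min()+245,xs.max()+245,ys.min()+165,ys.max()+165,len(xs))
O=np.array([.6215,-.0140]);t=-.094;xh=np.array([np.cos(t),np.sin(t)]);yh=np.array([-xh[1],xh[0]])
for p in (W(250.5,169,.132),W(252.5,240,.103)): q=p[:2]-O;print(q@xh,q@yh)
E
```

```text
[0.6919 0.1992 0.132 ] [0.6909 0.1848 0.104 ] [0.6859 0.1295 0.1   ] [0.6863 0.1317 0.105 ]
245 284 171 204 512
0.05007790213409957 0.2188666345468115
0.05072364319632916 0.1502242058421062
```

```bash
python3 -m inch '[{"slide":[-0.002,0.033,0],"yaw":0},{"slide":[-0.002,0.033,-0.03],"yaw":0},{"slide":[-0.002,0.033,-0.06],"yaw":0},{"slide":[-0.002,0.033,-0.085],"yaw":0},{"slide":[-0.002,0.033,-0.085],"yaw":0},{"slide":[-0.002,0.033,-0.085],"yaw":0}]' 120 30
python3 -m inch '[{"slide":[0,0,0],"yaw":0},{"slide":[0,0,0],"yaw":0},{"slide":[0,0,0],"yaw":0},{"slide":[0,0,0],"yaw":0},{"slide":[0,0,0],"yaw":0}]' 255 25
```

```text
clock: 15.9
position: [0.6915, 0.1966, 0.1144]
ee_rot: [0.739, 0.673, -0.001, -0.0]
ft_force: [-0.2, 0.2, 1.7]
grip_width: 0.529
grasp_force: 0.0
clock: 16.32
position: [0.6925, 0.1975, 0.1175]
ee_rot: [0.739, 0.673, 0.001, 0.0]
ft_force: [-4.7, -0.4, 7.4]
grip_width: 0.172
grasp_force: 25.8
```

```bash
python3 -m inch '[{"slide":[-0.0079,0.0003,0.002],"yaw":0.12},{"slide":[-0.0158,-0.0004,0.002],"yaw":0.24},{"slide":[-0.0235,-0.002,0.002],"yaw":0.36},{"slide":[-0.031,-0.0046,0.002],"yaw":0.48},{"slide":[-0.0382,-0.008,0.002],"yaw":0.6},{"slide":[-0.0449,-0.0122,0.002],"yaw":0.72},{"slide":[-0.051,-0.0172,0.002],"yaw":0.84},{"slide":[-0.0565,-0.0229,0.002],"yaw":0.96},{"slide":[-0.0612,-0.0293,0.002],"yaw":1.08},{"slide":[-0.0652,-0.0361,0.002],"yaw":1.2},{"slide":[-0.0683,-0.0434,0.002],"yaw":1.32},{"slide":[-0.0705,-0.051,0.002],"yaw":1.44},{"slide":[-0.0719,-0.0595,0.002],"yaw":1.56},{"slide":[-0.0721,-0.0628,0.002],"yaw":1.571},{"slide":[-0.0721,-0.0628,0.002],"yaw":1.571},{"slide":[-0.0721,-0.0628,0.002],"yaw":1.571}]'
```

```text
clock: 17.65
position: [0.6172, 0.1367, 0.1176]
ee_rot: [0.045, 0.999, 0.001, -0.002]
ft_force: [-13.9, 5.4, 4.4]
grip_width: 0.178
grasp_force: 26.3
```

```bash
python3 -m inch '[{"slide":[0,0,0],"yaw":0},{"slide":[0,0,0],"yaw":0},{"slide":[0,0,0],"yaw":0},{"slide":[0,0,0.03],"yaw":0},{"slide":[0,0,0.07],"yaw":0},{"slide":[0,0,0.11],"yaw":0},{"slide":[0,0,0.14],"yaw":0},{"slide":[0,0,0.15],"yaw":0},{"slide":[0,0,0.15],"yaw":0}]' 100 30
python3 - <<'E'
from h import *
a=load("s0")
S=lambda x,y,z=0:onz(a,x/1.42,y/1.42,z).round(3)
print("roll",S(595,450),S(562,425),"jug",S(575,365),"jar",S(507,457),"redbottle",S(550,302))
def two(p,q,b=load("d0")):
    o1,d1=ray(a,p[0]/1.42,p[1]/1.42);o2,d2=ray(b,q[0]/1.42,q[1]/1.42)
    A=np.stack([d1,-d2],1);k=np.linalg.lstsq(A,o2-o1,rcond=None)[0];return ((o1+d1*k[0]+o2+d2*k[1])/2).round(3)
print("roll top",two((607,365),(378,170)),"bottle cap",two((658,385),(392,128)),"jar cap",two((509,435),(433,238)))
E
```

```text
clock: 18.4
position: [0.6215, 0.1344, 0.271]
ee_rot: [0.047, 0.999, 0.001, 0.003]
ft_force: [0.7, 0.3, -0.1]
grip_width: 0.607
grasp_force: 0.0
roll [ 0.673 -0.53   0.   ] [ 0.66 -0.45  0.  ] jug [ 0.789 -0.357 -0.   ] jar [ 0.52  -0.439  0.   ] redbottle [ 0.87  -0.192  0.   ]
roll top [ 0.675 -0.485  0.233] bottle cap [ 0.658 -0.591  0.316] jar cap [ 0.519 -0.432  0.076]
```

```bash
python3 -m inch '[{"slide":[0.003,-0.04,0],"yaw":0},{"slide":[0.006,-0.08,0],"yaw":0},{"slide":[0.009,-0.12,0],"yaw":0},{"slide":[0.012,-0.16,0],"yaw":0},{"slide":[0.015,-0.2,0],"yaw":0},{"slide":[0.018,-0.24,0],"yaw":0},{"slide":[0.02,-0.28,0],"yaw":0},{"slide":[0.02,-0.32,0],"yaw":0},{"slide":[0.02,-0.36,0],"yaw":0},{"slide":[0.02,-0.4,0],"yaw":0},{"slide":[0.02,-0.44,0],"yaw":0},{"slide":[0.02,-0.45,0],"yaw":0},{"slide":[0.02,-0.45,0],"yaw":0},{"slide":[0.02,-0.45,0],"yaw":0}]' 0 40
python3 - <<'E'
from h import *
c=snap("wrist","w7",scale=1.42)
print(get_obs()["position"])
E
```

```text
clock: 19.57
position: [0.6393, -0.3165, 0.2649]
ee_rot: [0.048, 0.999, 0.0, -0.001]
ft_force: [0.4, 0.3, -0.1]
grip_width: 0.997
grasp_force: 0.0
[ 0.63988459 -0.31493433  0.26554345]
```

View pics/w7.png

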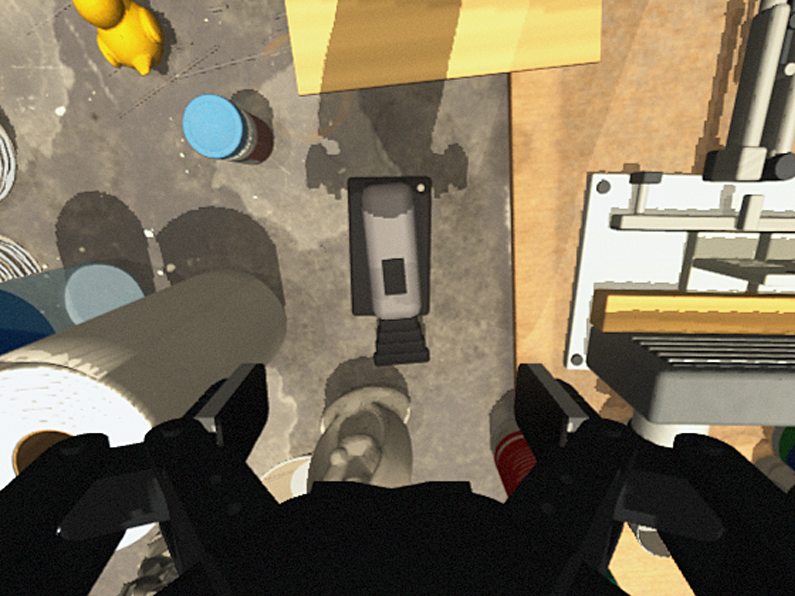

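```bash
python3 - <<'E'
from h import *
c=load("w7")
W=lambda x,y,z:onz(c,x/1.42,y/1.42,z)
D=[W(x,y,.014) for x,y in((349,178),(430,177),(431,315),(350,315))]
print("dock",np.mean(D,0).round(4),np.linalg.norm(D[0]-D[1]),np.linalg.norm(D[0]-D[3]),np.arctan2(*((D[3]-D[0]+D[2]-D[1])[:2][::-1])))
for z in(.05,.062):
    L=[W(365,210,z),W(374,318,z)];R=[W(416,210,z),W(421,316,z)]
    print(z,"width",np.linalg.norm(L[0]-R[0]),"mid",((L[0]+R[0])/2).round(4),((L[1]+R[1])/2).round(4),"yaw",[np.arctan2(q[1][1]-q[0][1],q[1][0]-q[0][0]).round(3) for q in(L,R)])
print("front end",W(398,320,.055).round(4),"rear",W(388,184,.055).round(4),"nozzle tip",W(402,362,.038).round(4),W(402,362,.06).round(4), "nozzle edges",W(375,362,.06).round(4),W(429,358,.06).round(4))
O=np.array([.6215,-.0140]);t=-.094;xh=np.array([np.cos(t),np.sin(t)]);yh=np.array([-xh[1],xh[0]])
for p in (W(577,358,.012),W(589,173,.012)): q=p[:2]-O;print(q@xh,q@yh)
E
```

```text
dock [ 0.6273 -0.316   0.014 ] 0.07198757509228025 0.1272199572076544 -0.08744588742313816
0.05 width 0.041880069306900136 mid [ 0.5903 -0.3121  0.05  ] [ 0.6824 -0.3147  0.05  ] yaw [np.float64(-0.025), np.float64(-0.03)]
0.062 width 0.04043153213580875 mid [ 0.5898 -0.3121  0.062 ] [ 0.6787 -0.3146  0.062 ] yaw [np.float64(-0.025), np.float64(-0.03)]
front end [ 0.6836 -0.3144  0.055 ] rear [ 0.5697 -0.3122  0.055 ] nozzle tip [ 0.7304 -0.3146  0.038 ] [ 0.7209 -0.3144  0.06  ] nozzle edges [ 0.7186 -0.338   0.06  ] [ 0.7194 -0.2905  0.06  ]
0.14377050557929547 -0.11271175193838864
-0.03357015119032807 -0.12268457723600065
```

```bash
python3 -m inch '[{"slide":[-0.011,0.0015,-0.03],"yaw":0.066},{"slide":[-0.011,0.0015,-0.07],"yaw":0.066},{"slide":[-0.011,0.0015,-0.11],"yaw":0.066},{"slide":[-0.011,0.0015,-0.15],"yaw":0.066},{"slide":[-0.011,0.0015,-0.19],"yaw":0.066},{"slide":[-0.011,0.0015,-0.22],"yaw":0.066},{"slide":[-0.011,0.0015,-0.2295],"yaw":0.066},{"slide":[-0.011,0.0015,-0.2295],"yaw":0.066},{"slide":[-0.011,0.0015,-0.2295],"yaw":0.066}]' 0 60
python3 -m inch '[{"slide":[0,0,0],"yaw":0},{"slide":[0,0,0],"yaw":0},{"slide":[0,0,0],"yaw":0},{"slide":[0,0,0],"yaw":0},{"slide":[0,0,0],"yaw":0},{"slide":[0,0,0],"yaw":0},{"slide":[0,0,0],"yaw":0}]' 255 60
```

```text
clock: 20.37
position: [0.6299, -0.3135, 0.0388]
ee_rot: [0.013, 1.0, 0.0, 0.001]
ft_force: [-0.8, -0.3, 1.5]
grip_width: 1.0
grasp_force: 0.0
clock: 20.95
position: [0.6299, -0.3148, 0.0393]
ee_rot: [0.014, 1.0, -0.001, 0.001]
ft_force: [-1.7, 0.3, 6.6]
grip_width: 0.508
grasp_force: 62.5
```

```bash
python3 -m inch '[{"slide":[0,0,0.03],"yaw":0},{"slide":[0,0,0.07],"yaw":0},{"slide":[0,0,0.11],"yaw":0},{"slide":[-0.01,0.018,0.14],"yaw":0},{"slide":[-0.028,0.052,0.16],"yaw":-0.03},{"slide":[-0.046,0.087,0.16],"yaw":-0.066},{"slide":[-0.064,0.122,0.16],"yaw":-0.066},{"slide":[-0.083,0.157,0.16],"yaw":-0.066},{"slide":[-0.102,0.192,0.16],"yaw":-0.066},{"slide":[-0.12,0.226,0.16],"yaw":-0.066},{"slide":[-0.138,0.26,0.16],"yaw":-0.066},{"slide":[-0.156,0.293,0.16],"yaw":-0.066},{"slide":[-0.168,0.316,0.16],"yaw":-0.066},{"slide":[-0.168,0.316,0.14],"yaw":-0.066},{"slide":[-0.168,0.316,0.11],"yaw":-0.066},{"slide":[-0.168,0.316,0.09],"yaw":-0.066},{"slide":[-0.168,0.316,0.09],"yaw":-0.066},{"slide":[-0.168,0.316,0.09],"yaw":-0.066}]'
python3 - <<'E'
from h import *
o=get_obs();print(o["position"],o["ee_rot"],o["torque"])
c=snap("wrist","w8");b=snap("side","d8");s=snap("scene","s8")
# is the picture region of the tiles still right: white tile blobs in side view
O=np.array([.6215,-.0140]);t=-.094;xh=np.array([np.cos(t),np.sin(t)]);yh=np.array([-xh[1],xh[0]])
q=o["position"][:2]-O;print("bed",q@xh,q@yh)
# blower grey edges in side view: print nozzle predicted px and dark blob principal axis
u=o["position"][2]-.0253
for x in(-.06,.055,.105):
  for z in(0,.048):
    P=np.array([*(o["position"][:2]+x*xh),u+z]);print(x,z,proj(b,P).round(1))
i=cv2.cvtColor(b["frame"],cv2.COLOR_RGB2GRAY);print(b["frame"].shape)
E
```

```text
clock: 22.45
position: [0.4603, 0.0017, 0.1273]
ee_rot: [0.047, 0.999, 0.0, -0.001]
ft_force: [-1.0, 0.6, -1.8]
grip_width: 0.507
grasp_force: 61.5
[0.46033426 0.00170968 0.12727789] [ 4.68360220e-02  9.98902217e-01  5.09036860e-05 -8.62873172e-04] [ 0.0372015  -0.03027666  0.01559233]
bed -0.16192876996509092 0.000513050960309949
-0.06 0 [325.4 220.9]
-0.06 0.048 [326.1 204.8]
0.055 0 [284.1 215.5]
0.055 0.048 [284.1 199.7]
0.105 0 [266.8 213.2]
0.105 0.048 [266.4 197.6]
(420, 560, 3)
```

```bash
python3 - <<'E'
from h import *
b=load("d8");g=cv2.cvtColor(b["frame"],cv2.COLOR_RGB2GRAY)
for col in(262,266,270,274,278,282,288,294,320,326,330): print(col,' '.join(f"{v:3d}" for v in g[188:228:2,col]))
E
```

```text
262 130  99  60  60  60  58  51  82 136 138 143 143 143 156 195 199 213 232 177 211
266 133 116  66  61  61  58  52  71 128 132 110  81 120 158 203 203 170 117  93 180
270 138 128  72  59  59  60  56  53  61  60  56  49  92 162 199 206 186 196 194 127
274 139 136  83  58  60  57  56  55  55  60  52  50  66 126 184 201 200 185 178 174
278 147 162 108  62  62  57  55  55  58  55  52  50  47  79 172 199 198 183 173 172
282 155 163 122  57  56  64 101  66  56  54  49  49  50  53 138 188 197 183 176 176
288 162 159 148  75  55  75 131 148 152 140  98  87  83  82  78 103 188 189 175 175
294  88  66  70  73  80  92  95  83 104 130 107  85  83  81  77  80 172 197 180 177
320 132 135 153 211 223 224 224 191  97  86  92  86  75  74  73  74  72 120 203 210
326 131 135 144 203 222 222 221 220 180 113  69  62  57  57  56  77 176 214 218 219
330 137 140 139 198 219 214 210 213 212 213 212 214 214 217 218 221 221 222 221 221
```

```bash
python3 -m inch '[{"slide":[0,0,-0.015],"yaw":0},{"slide":[0,0,-0.03],"yaw":0},{"slide":[0,0,-0.036],"yaw":0},{"slide":[0,0,-0.038],"yaw":0},{"slide":[0,0,-0.038],"yaw":0},{"slide":[0,0,-0.038],"yaw":0},{"slide":[0,0,-0.038],"yaw":0}]'
python3 - <<'E'
from h import *
o=get_obs();O=np.array([.6215,-.0140]);t=-.094;xh=np.array([np.cos(t),np.sin(t)]);yh=np.array([-xh[1],xh[0]])
q=o["position"][:2]-O;print("bed",q@xh,q@yh,o["position"][2]-.0253+.024, 2*np.arctan2(o["ee_rot"][1],o["ee_rot"][0])-np.pi/2)
E
```

```text
clock: 23.18
position: [0.4616, 0.0017, 0.0903]
ee_rot: [0.047, 0.999, 0.0, 0.001]
ft_force: [-0.2, -0.5, -2.6]
grip_width: 0.508
grasp_force: 61.7
bed -0.16070789819771805 0.0006574989571596967 0.0889680252196266 1.4769478040125326
```

```bash
R='[{"slide":[0,0,-0.0015],"yaw":0}]'
python3 -m inch '[{"slide":[0,0,-0.0015],"yaw":0},{"slide":[0,0,-0.0015],"yaw":0},{"slide":[0,0,-0.0015],"yaw":0},{"slide":[0,0,-0.0015],"yaw":0},{"slide":[0,0,-0.0015],"yaw":0},{"slide":[0,0,-0.0015],"yaw":0},{"slide":[0,0,-0.0015],"yaw":0},{"slide":[0,0,-0.0015],"yaw":0},{"slide":[0,0,-0.0015],"yaw":0},{"slide":[0,0,-0.0015],"yaw":0},{"slide":[0,0,-0.0015],"yaw":0},{"slide":[0,0,-0.0015],"yaw":0},{"slide":[0,0,-0.0015],"yaw":0},{"slide":[0,0,-0.0015],"yaw":0},{"slide":[0,0,-0.0015],"yaw":0},{"slide":[0,0,-0.0015],"yaw":0},{"slide":[0,0,-0.0015],"yaw":0},{"slide":[0,0,-0.0015],"yaw":0},{"slide":[0,0,-0.0015],"yaw":0},{"slide":[0,0,-0.0015],"yaw":0}]'
python3 -m inch '[{"slide":[0,0,0],"yaw":0},{"slide":[0,0,0],"yaw":0},{"slide":[0,0,0],"yaw":0},{"slide":[0,0,0],"yaw":0},{"slide":[0,0,0],"yaw":0},{"slide":[0,0,0],"yaw":0},{"slide":[0,0,0],"yaw":0},{"slide":[0,0,0],"yaw":0},{"slide":[0,0,0],"yaw":0},{"slide":[0,0,0],"yaw":0},{"slide":[0,0,0],"yaw":0},{"slide":[0,0,0],"yaw":0},{"slide":[0,0,0],"yaw":0},{"slide":[0,0,0],"yaw":0},{"slide":[0,0,0],"yaw":0},{"slide":[0,0,0],"yaw":0},{"slide":[0,0,0],"yaw":0},{"slide":[0,0,0],"yaw":0},{"slide":[0,0,0],"yaw":0},{"slide":[0,0,0],"yaw":0}]'
python3 - <<'E'
from h import *
c=snap("scene","s9");p=load("s6")
# compare tile/damper area with before: blades top and damper arm
for nm in("s6","s9"):
    k=load(nm)["frame"];g=cv2.cvtColor(k,cv2.COLOR_RGB2GRAY)
    print(nm)
    for y in range(166,196,5):print(y,g[y,284:320:3])
E
```

```text
clock: 24.85
position: [0.4609, 0.0017, 0.0878]
ee_rot: [0.047, 0.999, 0.0, -0.0]
ft_force: [0.1, -0.3, -2.8]
grip_width: 0.514
grasp_force: 61.7
clock: 26.52
position: [0.4609, 0.0017, 0.0879]
ee_rot: [0.047, 0.999, 0.0, 0.0]
ft_force: [-1.0, -0.5, -2.8]
grip_width: 0.507
grasp_force: 61.7
s6
166 [118  98 124 135 109  66  60  58  59  88  86  89]
171 [ 97  67  61  87 228  74  54  59  58  60  69  76]
176 [ 61  60  60  70  86 215 151 134 133  67  80  79]
181 [ 56  57  65  83 104  91 120 219 151 142  99  71]
186 [159 224 236 161 101  97 101 108 235 196 135 128]
191 [131 197 192 169 157 106 103  92  82 216 207 136]
s9
166 [123 101 125 140 109  68  61  60  59  86  86  91]
171 [ 97  67  62  88 231  76  56  60  57  61  74  78]
176 [ 58  59  58  68  90 220 152 139 138  70  83  83]
181 [ 58  60  60  83 107  91 125 219 152 141  99  67]
186 [160 227 238 162 102 100 101 109 237 198 135 130]
191 [131 198 199 172 159 109 105  93  85 218 208 135]
```

```bash
python3 -m inch '[{"slide":[0,0,0.03],"yaw":0},{"slide":[0,0,0.07],"yaw":0},{"slide":[0.012,-0.023,0.11],"yaw":0},{"slide":[0.03,-0.056,0.11],"yaw":0},{"slide":[0.048,-0.09,0.11],"yaw":0},{"slide":[0.066,-0.124,0.11],"yaw":0},{"slide":[0.085,-0.158,0.11],"yaw":0},{"slide":[0.104,-0.192,0.11],"yaw":0},{"slide":[0.122,-0.226,0.11],"yaw":0.03},{"slide":[0.14,-0.26,0.11],"yaw":0.066},{"slide":[0.158,-0.294,0.11],"yaw":0.066},{"slide":[0.169,-0.316,0.11],"yaw":0.066},{"slide":[0.169,-0.316,0.09],"yaw":0.066},{"slide":[0.169,-0.316,0.05],"yaw":0.066},{"slide":[0.169,-0.316,0.01],"yaw":0.066},{"slide":[0.169,-0.316,-0.02],"yaw":0.066},{"slide":[0.169,-0.316,-0.035],"yaw":0.066},{"slide":[0.169,-0.316,-0.035],"yaw":0.066},{"slide":[0.169,-0.316,-0.035],"yaw":0.066}]'
```

```text
clock: 28.15
position: [0.6302, -0.3144, 0.0534]
ee_rot: [0.014, 1.0, 0.0, -0.0]
ft_force: [-0.2, -0.5, -1.2]
grip_width: 0.509
grasp_force: 61.9
```

```bash
python3 -m inch '[{"slide":[0,0,-0.007],"yaw":0},{"slide":[0,0,-0.011],"yaw":0},{"slide":[0,0,-0.0135],"yaw":0},{"slide":[0,0,-0.0142],"yaw":0},{"slide":[0,0,-0.0142],"yaw":0},{"slide":[0,0,-0.0142],"yaw":0}]'
```

```text
clock: 28.65
position: [0.6302, -0.3144, 0.0394]
ee_rot: [0.014, 1.0, -0.0, 0.0]
ft_force: [-1.1, 0.4, 1.0]
grip_width: 0.51
grasp_force: 62.2
```

```bash
python3 -m inch '[{"slide":[0,0,0],"yaw":0},{"slide":[0,0,0],"yaw":0},{"slide":[0,0,0],"yaw":0},{"slide":[0,0,0],"yaw":0},{"slide":[0,0,0.03],"yaw":0},{"slide":[0,0,0.07],"yaw":0},{"slide":[0,0,0.11],"yaw":0},{"slide":[0,0,0.15],"yaw":0},{"slide":[0,0,0.19],"yaw":0},{"slide":[0,0,0.22],"yaw":0},{"slide":[0,0,0.22],"yaw":0}]' 0 60
python3 - <<'E'
from h import *
a=load("w7");c=snap("wrist","w10");print(get_obs()["position"])
k=load("w10")
def seg(c):
    # find yellow-free bright block edges: print row profiles through blower block
    g=cv2.cvtColor(c["frame"],cv2.COLOR_RGB2GRAY);return g
g=seg(c)
# predicted block corners if back as it lay
xh=np.array([np.cos(-.028),np.sin(-.028)]);yh=np.array([-xh[1],xh[0]])
o=np.array([.629,-.3133])
for cc in(a,c):
    gg=seg(cc)
    for x in(-.03,.04,.095):
        vals=[]
        for y in np.arange(-.034,.035,.004):
            p=o+x*xh+y*yh;u,v=proj(cc,[*p,.055]);vals.append(int(gg[int(round(v)),int(round(u))]))
        print(x,vals)
E
```

```text
clock: 29.57
position: [0.6321, -0.3151, 0.2672]
ee_rot: [0.014, 1.0, -0.002, 0.005]
ft_force: [1.2, -0.0, 1.0]
grip_width: 1.002
grasp_force: 0.0
[ 0.63141664 -0.31482413  0.26337207]
-0.03 [24, 57, 60, 87, 149, 171, 174, 174, 180, 177, 180, 175, 137, 87, 51, 57, 51, 131]
0.04 [55, 47, 49, 50, 127, 158, 170, 176, 174, 173, 169, 159, 149, 127, 51, 37, 135, 132]
0.095 [82, 81, 88, 48, 51, 38, 40, 58, 72, 91, 45, 62, 81, 81, 109, 124, 149, 139]
-0.03 [48, 58, 57, 113, 150, 177, 180, 180, 184, 180, 185, 182, 141, 84, 51, 55, 40, 131]
0.04 [50, 53, 56, 61, 125, 157, 181, 177, 176, 175, 171, 176, 159, 144, 52, 53, 155, 134]
0.095 [77, 80, 94, 56, 48, 46, 47, 76, 68, 78, 77, 91, 89, 85, 102, 150, 155, 138]
```

```bash
python3 -m inch '[{"slide":[0,0.04,0],"yaw":-0.066},{"slide":[-0.002,0.08,0],"yaw":-0.066},{"slide":[-0.004,0.12,0],"yaw":-0.066},{"slide":[-0.006,0.16,0],"yaw":-0.066},{"slide":[-0.01,0.2,0],"yaw":-0.066},{"slide":[-0.01,0.24,0],"yaw":-0.066},{"slide":[-0.01,0.28,0],"yaw":-0.066},{"slide":[-0.01,0.32,0],"yaw":-0.066},{"slide":[-0.01,0.36,0],"yaw":-0.066},{"slide":[-0.01,0.4,0],"yaw":-0.066},{"slide":[-0.01,0.44,0],"yaw":-0.066},{"slide":[-0.01,0.452,0],"yaw":-0.066},{"slide":[-0.01,0.452,-0.03],"yaw":-0.066},{"slide":[-0.01,0.452,-0.05],"yaw":-0.066},{"slide":[-0.01,0.452,-0.05],"yaw":-0.066},{"slide":[-0.01,0.452,-0.05],"yaw":-0.066}]' 120 30
python3 - <<'E'
from h import *
c=snap("wrist","w11");o=get_obs()["position"];print(o)
g=cv2.cvtColor(c["frame"],cv2.COLOR_RGB2GRAY)
for z in(.132,.104):
    u,v=proj(c,(.6202,.1373,z));print(z,u,v)
u,v=map(int,proj(c,(.6202,.1373,.132)));print(g[v-24:v+26:4,u-32:u+34:4])
E
```

```text
clock: 30.95
position: [0.6191, 0.1372, 0.2073]
ee_rot: [0.047, 0.999, -0.0, -0.002]
ft_force: [-0.1, -0.2, 1.1]
grip_width: 0.53
grasp_force: 0.0
[0.61999067 0.13739649 0.20894673]
0.132 276.09589044864197 225.34858537596892
0.104 275.9882360815597 215.28291282037054
[[246 229 127 115 121 111 113 103 100  94  99  99 102 101 178 169 172]
 [247 148 122 117 118 105 105  97 100  93 105  91  99  97 177 169 174]
 [247 171 117 121 123 106 106  40  45  77  99 103 101  98 168 157 167]
 [246 249  62  67  70  67  46  48  46  47  58  65  64  56 166 164 163]
 [246 177  65  62  68  68  44  43  48  43  43  64  66  58 100 169 169]
 [248  57  63  66  65  63  52  63  64  69  45  58  61  61  52 183 175]
 [249  62  67  62  63  57  61  62  58  65  48  62  62  58  55 176 165]
 [254  61  67  61  65  56  60  57  69  54  55  61  59  57  56 130 171]
 [102 104 108  93  90 107  54  61  58  51  75  87  81  68  73  57 168]
 [117 162 157 157 159 160 211 122 101 187 143 141 136 138 139 120 172]
 [140 180 181 184 182 183 206 229 237 209 172 172 171 169 166 140 176]
 [139 179 183 183 184 183 212 236 239 222 186 180 167 167 171 132 181]
 [129 184 181 182 182 180 210 239 239 221 173 184 181 168 168 134 168]]
```

```bash
python3 -m inch '[{"slide":[0,0,-0.04],"yaw":0},{"slide":[0,0,-0.075],"yaw":0},{"slide":[0,0,-0.091],"yaw":0},{"slide":[0,0,-0.091],"yaw":0},{"slide":[0,0,-0.091],"yaw":0}]' 120 30
python3 -m inch '[{"slide":[0,0,0],"yaw":0},{"slide":[0,0,0],"yaw":0},{"slide":[0,0,0],"yaw":0},{"slide":[0,0,0],"yaw":0},{"slide":[0,0,0],"yaw":0}]' 255 25
python3 -m inch '[{"slide":[0.0012,0.0079,0],"yaw":-0.12},{"slide":[0.0036,0.0161,0],"yaw":-0.24},{"slide":[0.0067,0.0234,0],"yaw":-0.36},{"slide":[0.0107,0.0302,0],"yaw":-0.48},{"slide":[0.0154,0.0366,0],"yaw":-0.6},{"slide":[0.0209,0.0423,0],"yaw":-0.72},{"slide":[0.027,0.0473,0],"yaw":-0.84},{"slide":[0.0337,0.0515,0],"yaw":-0.96},{"slide":[0.0409,0.0549,0],"yaw":-1.08},{"slide":[0.0484,0.0575,0],"yaw":-1.2},{"slide":[0.0561,0.0591,0],"yaw":-1.32},{"slide":[0.064,0.0598,0],"yaw":-1.44},{"slide":[0.0719,0.0595,0],"yaw":-1.571},{"slide":[0.075,0.059,0],"yaw":-1.571},{"slide":[0.075,0.059,0],"yaw":-1.571},{"slide":[0.075,0.059,0],"yaw":-1.571}]'
```

```text
clock: 31.42
position: [0.6205, 0.1376, 0.1188]
ee_rot: [0.047, 0.999, 0.0, 0.0]
ft_force: [-0.2, 0.1, 0.8]
grip_width: 0.529
grasp_force: 0.0
clock: 31.83
position: [0.6212, 0.1379, 0.1201]
ee_rot: [0.047, 0.999, 0.0, 0.002]
ft_force: [-0.7, -1.3, 6.0]
grip_width: 0.177
grasp_force: 25.7
clock: 33.17
position: [0.6926, 0.1933, 0.1197]
ee_rot: [0.74, 0.672, -0.004, -0.0]
ft_force: [-24.5, -14.2, 19.8]
grip_width: 0.173
grasp_force: 27.8
```

```bash
python3 -m inch '[{"slide":[-0.003,0,0],"yaw":0},{"slide":[-0.003,0,0],"yaw":0},{"slide":[-0.003,0,0],"yaw":0},{"slide":[-0.003,0,0.03],"yaw":0},{"slide":[-0.003,0,0.07],"yaw":0},{"slide":[-0.003,-0.03,0.085],"yaw":0},{"slide":[-0.003,-0.03,0.085],"yaw":0},{"slide":[-0.003,-0.03,0.085],"yaw":0}]' 120 30
python3 - <<'E'
from h import *
c=snap("wrist","w12");o=get_obs()["position"];print(o)
g=cv2.cvtColor(c["frame"],cv2.COLOR_RGB2GRAY)
p=proj(c,(.6921,.1968,.132));print(p);u,v=map(int,p);print(g[v-24:v+26:4,u-32:u+34:4])
E
```

```text
clock: 33.83
position: [0.6933, 0.1649, 0.2047]
ee_rot: [0.74, 0.672, 0.001, 0.001]
ft_force: [-0.6, 0.1, -0.8]
grip_width: 0.53
grasp_force: 0.0
[0.69232996 0.16644974 0.20310323]
[267.33603392 182.94995003]
[[170 171 177 168 169 171 182 161 175 167 173 172 180 173 173 175 169]
 [168 142 109  85  92 183 163 172 163 168 185 176 176 169 166 174 173]
 [ 96 104 102 106 102 177 165 174 169 168 162 173 166 167 173 179 172]
 [ 92 102  99  96  99 180 181 136 115 120 142 175 178 173 173 167 182]
 [178 138 100  95  98 172 176  33  46  48  29 187 176 173 168 180 190]
 [167 190  94  92 113 194 166  50  56  62  42 158 190 190 189 194 185]
 [ 97 100 119 111 116 171  57  59  60  65  64  93 180 190 192 192 190]
 [ 98  91  95  88  95  91  46  55  59  54  59  52 180 181 172 172 183]
 [ 88  95 100 101  87 100  41  50  51  51  55 114 168 174 169 170 174]
 [ 87  93  93 101  95 100  99  43  50  56  58 168 174 175 178 178 175]
 [ 75  61  57  67  65  70  64 199 197 222 219 116 120 116 137 140 135]
 [ 64  67  56  60  54  59  58 197 219 221 214  60  63  66  65  61  62]
 [ 61  59  56  58  57  55  61 119 128 126 111  62  59  58  66  68  64]]
```

```bash
python3 -m inch '[{"slide":[-0.033,-0.024,0],"yaw":0},{"slide":[-0.066,-0.048,0],"yaw":0},{"slide":[-0.099,-0.072,0],"yaw":0},{"slide":[-0.132,-0.096,0],"yaw":0},{"slide":[-0.165,-0.12,0],"yaw":0},{"slide":[-0.198,-0.144,0],"yaw":0},{"slide":[-0.231,-0.168,0],"yaw":0},{"slide":[-0.255,-0.185,0],"yaw":0},{"slide":[-0.255,-0.185,-0.03],"yaw":0},{"slide":[-0.255,-0.185,-0.05],"yaw":0},{"slide":[-0.255,-0.185,-0.05],"yaw":0},{"slide":[-0.255,-0.185,-0.05],"yaw":0}]' 255 30
python3 - <<'E'
from h import *
c=snap("wrist","w13");o=get_obs()["position"];print(o)
O=np.array([.6215,-.0140]);t=-.094;xh=np.array([np.cos(t),np.sin(t)]);yh=np.array([-xh[1],xh[0]])
q=o[:2]-O;print("bed",q@xh,q@yh)
g=cv2.cvtColor(c["frame"],cv2.COLOR_RGB2GRAY)
P=lambda x,y,z:proj(c,[*(O+x*xh+y*yh),z])
for y in(-.04,.0,.0025,.02):print(y,P(-.174,y,.06).round())
for x in(-.19,-.182,-.178,-.174,-.17,-.166,-.162,-.158,-.15):
    print(x,[int(g[tuple(int(round(k)) for k in P(x,y,.06)[::-1])]) for y in np.arange(-.012,.022,.002)])
E
```

```text
clock: 34.88
position: [0.4362, -0.0175, 0.1519]
ee_rot: [0.739, 0.674, -0.001, -0.001]
ft_force: [0.1, -0.1, 0.5]
grip_width: 0.0
grasp_force: 0.0
[ 0.43713281 -0.01754646  0.15295203]
bed -0.1832203738991782 -0.020835808333439603
-0.04 [286. 241.]
0.0 [287. 193.]
0.0025 [287. 189.]
0.02 [287. 167.]
-0.19 [99, 104, 104, 101, 105, 98, 157, 172, 161, 158, 84, 88, 86, 151, 164, 160, 163]
-0.182 [93, 95, 96, 98, 100, 102, 96, 134, 117, 123, 74, 90, 95, 88, 164, 167, 164]
-0.178 [169, 173, 170, 178, 129, 81, 86, 103, 93, 76, 55, 44, 99, 85, 160, 151, 155]
-0.174 [179, 174, 182, 187, 105, 83, 89, 99, 100, 74, 50, 44, 92, 154, 160, 167, 169]
-0.17 [169, 165, 174, 129, 109, 81, 91, 100, 99, 70, 49, 41, 160, 173, 171, 167, 157]
-0.166 [77, 84, 95, 96, 91, 73, 89, 95, 101, 58, 41, 100, 88, 174, 158, 126, 92]
-0.162 [64, 78, 84, 77, 74, 53, 83, 68, 93, 90, 41, 100, 89, 166, 116, 90, 94]
-0.158 [203, 189, 208, 209, 198, 162, 108, 78, 90, 95, 47, 97, 91, 87, 90, 91, 92]
-0.15 [163, 197, 190, 170, 143, 77, 65, 78, 91, 88, 50, 90, 127, 165, 180, 186, 166]
```

```bash
python3 -m inch '[{"slide":[-0.004,-0.002,-0.035],"yaw":0},{"slide":[-0.004,-0.002,-0.07],"yaw":0},{"slide":[-0.004,-0.002,-0.095],"yaw":0},{"slide":[-0.004,-0.002,-0.104],"yaw":0},{"slide":[-0.004,-0.002,-0.104],"yaw":0},{"slide":[-0.004,-0.002,-0.104],"yaw":0}]'
python3 -m inch '[{"slide":[0.001,0.005,0],"yaw":0},{"slide":[0.001,0.01,0],"yaw":0},{"slide":[0.002,0.015,0],"yaw":0},{"slide":[0.002,0.02,0],"yaw":0},{"slide":[0.002,0.02,0],"yaw":0}]'
python3 -m inch '[{"slide":[0,0.005,0],"yaw":0},{"slide":[0.001,0.01,0],"yaw":0},{"slide":[0.001,0.013,0],"yaw":0},{"slide":[0.001,0.016,0],"yaw":0},{"slide":[0.001,0.016,0],"yaw":0}]'
```

```text
clock: 35.43
position: [0.434, -0.0199, 0.0499]
ee_rot: [0.739, 0.673, 0.0, 0.0]
ft_force: [-0.6, 0.1, 0.3]
grip_width: 0.0
grasp_force: 0.0
clock: 35.85
position: [0.4359, 0.0004, 0.0495]
ee_rot: [0.739, 0.673, 0.001, 0.001]
ft_force: [1.2, -2.7, 1.8]
grip_width: 0.001
grasp_force: 1.4
clock: 36.27
position: [0.4358, 0.0164, 0.0486]
ee_rot: [0.739, 0.673, 0.0, -0.0]
ft_force: [0.2, -1.4, 1.0]
grip_width: 0.001
grasp_force: 0.6
```

```bash
python3 -m inch '[{"slide":[0.001,0.004,0],"yaw":0},{"slide":[0.001,0.007,0],"yaw":0},{"slide":[0.001,0.007,0],"yaw":0},{"slide":[0.001,0.007,0],"yaw":0}]'
python3 -m inch '[{"slide":[-0.002,-0.01,0],"yaw":0},{"slide":[-0.004,-0.03,0],"yaw":0},{"slide":[-0.006,-0.05,0],"yaw":0},{"slide":[-0.006,-0.055,0.03],"yaw":0},{"slide":[-0.006,-0.055,0.07],"yaw":0},{"slide":[0,-0.055,0.11],"yaw":0},{"slide":[0.03,-0.04,0.15],"yaw":0},{"slide":[0.06,-0.03,0.17],"yaw":0},{"slide":[0.09,-0.03,0.17],"yaw":0},{"slide":[0.12,-0.03,0.17],"yaw":0},{"slide":[0.15,-0.03,0.17],"yaw":0},{"slide":[0.15,-0.03,0.17],"yaw":0},{"slide":[0.15,-0.03,0.17],"yaw":0}]' 120 40
python3 - <<'E'
from h import *
c=snap("wrist","w14");o=get_obs()["position"];print(o)
g=cv2.cvtColor(c["frame"],cv2.COLOR_RGB2GRAY)
O=np.array([.6215,-.0140]);t=-.094;xh=np.array([np.cos(t),np.sin(t)]);yh=np.array([-xh[1],xh[0]])
P=lambda x,y,z:proj(c,[*(O+x*xh+y*yh),z])
def prof(X,z,ys):
    for x in X: print(x,[int(g[tuple(int(round(k)) for k in P(x,y,z)[::-1])]) if 0<=P(x,y,z)[1]<420 and 0<=P(x,y,z)[0]<560 else -1 for y in ys])
print("handles");prof([-.13,-.11,-.09],.05,np.arange(-.03,.06,.004))
print("along x at tiles z.09+.012, y=66,0: bar z.034 ")
for y in(.066,.0): print(y,[int(g[tuple(int(round(k)) for k in P(x,y,.102)[::-1])]) if P(x,y,.102)[1]<420 else -1 for x in np.arange(.01,.075,.0025)])
print("bar",[int(g[tuple(int(round(k)) for k in P(x,.03,.034)[::-1])]) for x in np.arange(-.03,.04,.003)])
E
```

```text
clock: 36.6
position: [0.4367, 0.0231, 0.0485]
ee_rot: [0.739, 0.673, -0.0, -0.0]
ft_force: [-0.4, -1.2, 0.9]
grip_width: 0.003
grasp_force: 0.4
clock: 37.68
position: [0.5873, -0.0078, 0.2175]
ee_rot: [0.74, 0.673, -0.001, -0.001]
ft_force: [-0.8, 0.3, -0.5]
grip_width: 0.533
grasp_force: 0.0
[ 0.58656178 -0.00774659  0.21787811]
handles
-0.13 [113, 121, 124, 96, 138, 153, 103, 68, 66, 43, 91, 96, 93, 119, 108, 115, 114, 129, 125, 81, 105, 175, 174]
-0.11 [209, 120, 112, 116, 141, 152, 93, 130, 157, 37, 103, 108, 100, 114, 92, 120, 136, 117, 81, 179, 172, 180, 187]
-0.09 [202, 202, 199, 111, 145, 156, 90, 84, 108, 104, 104, 121, 126, 105, 133, 127, 168, 85, 177, 177, 187, 180, 176]
along x at tiles z.09+.012, y=66,0: bar z.034 
0.066 [176, 184, 182, 189, 180, 209, 105, 137, 128, 95, 101, 74, 90, 252, 249, 250, 195, 130, 231, 234, 229, 224, 154, 160, 161, 161]
0.0 [207, 204, 205, 207, 203, 194, 125, 126, 166, 101, 104, 72, 146, 251, 250, 252, 53, 231, 233, 226, 225, 222, 156, 151, 149, 177]
bar [255, 252, 173, 173, 223, 234, 234, 245, 76, 251, 250, 250, 250, 250, 245, 151, 166, 164, 160, 143, 113, 145, 130, 123]
```

```bash
python3 -m inch '[{"slide":[0.03,-0.005,0],"yaw":0},{"slide":[0.06,-0.01,0],"yaw":0},{"slide":[0.0815,-0.0105,0],"yaw":0},{"slide":[0.0815,-0.0105,-0.03],"yaw":0},{"slide":[0.0815,-0.0105,-0.07],"yaw":0},{"slide":[0.0815,-0.0105,-0.11],"yaw":0},{"slide":[0.0815,-0.0105,-0.13],"yaw":0},{"slide":[0.0815,-0.0105,-0.138],"yaw":0},{"slide":[0.0815,-0.0105,-0.138],"yaw":0},{"slide":[0.0815,-0.0105,-0.138],"yaw":0}]' 120 40
python3 -m inch '[{"slide":[0,0,0],"yaw":0},{"slide":[0,0,0],"yaw":0},{"slide":[0,0,0],"yaw":0},{"slide":[0,0,0],"yaw":0},{"slide":[0,0,0],"yaw":0},{"slide":[0,0,0],"yaw":0}]' 255 40
```

```text
clock: 38.57
position: [0.6688, -0.018, 0.0824]
ee_rot: [0.74, 0.673, 0.001, 0.001]
ft_force: [0.0, -0.0, 1.2]
grip_width: 0.531
grasp_force: 0.0
clock: 39.07
position: [0.6667, -0.0177, 0.0814]
ee_rot: [0.74, 0.673, -0.001, -0.001]
ft_force: [-12.0, 0.4, 8.4]
grip_width: 0.1
grasp_force: 39.2
```

```bash
python3 -m inch '[{"slide":[0,0,0.03],"yaw":0},{"slide":[0,0,0.07],"yaw":0},{"slide":[-0.01,-0.012,0.1],"yaw":0},{"slide":[-0.033,-0.04,0.1],"yaw":0.05},{"slide":[-0.057,-0.068,0.1],"yaw":0.094},{"slide":[-0.081,-0.096,0.1],"yaw":0.094},{"slide":[-0.105,-0.125,0.1],"yaw":0.094},{"slide":[-0.129,-0.154,0.1],"yaw":0.094},{"slide":[-0.153,-0.183,0.1],"yaw":0.094},{"slide":[-0.177,-0.212,0.1],"yaw":0.094},{"slide":[-0.201,-0.24,0.1],"yaw":0.094},{"slide":[-0.225,-0.268,0.1],"yaw":0.094},{"slide":[-0.237,-0.282,0.1],"yaw":0.094},{"slide":[-0.237,-0.282,0.08],"yaw":0.094},{"slide":[-0.237,-0.282,0.05],"yaw":0.094},{"slide":[-0.237,-0.282,0.02],"yaw":0.094},{"slide":[-0.237,-0.282,0.005],"yaw":0.094},{"slide":[-0.237,-0.282,0.002],"yaw":0.094},{"slide":[-0.237,-0.282,0.002],"yaw":0.094}]'
python3 - <<'E'
from h import *
print(get_obs()["position"])
c=load("w7");W=lambda x,y,z:onz(c,x/1.42,y/1.42,z).round(3)
print(W(300,94,.005),W(601,62,.005))
E
```

```text
clock: 40.65
position: [0.4311, -0.2996, 0.0824]
ee_rot: [0.707, 0.707, -0.0, -0.001]
ft_force: [0.1, 0.1, -1.1]
grip_width: 0.101
grasp_force: 40.0
[ 0.4310744  -0.29958868  0.08235737]
[ 0.487 -0.381  0.005] [ 0.487 -0.122  0.005]
```

```bash
python3 -m inch '[{"slide":[-0.003,0,-0.004],"yaw":0},{"slide":[-0.003,0,-0.0065],"yaw":0},{"slide":[-0.003,0,-0.008],"yaw":0},{"slide":[-0.003,0,-0.008],"yaw":0},{"slide":[-0.003,0,-0.008],"yaw":0}]'
```

```text
clock: 41.07
position: [0.4287, -0.2999, 0.0751]
ee_rot: [0.707, 0.707, 0.0, 0.0]
ft_force: [-0.8, -0.0, -1.4]
grip_width: 0.098
grasp_force: 39.9
```

```bash
python3 -m inch '[{"slide":[0,0,-0.0015],"yaw":0},{"slide":[0,0,-0.0015],"yaw":0},{"slide":[0,0,-0.0015],"yaw":0}]'
python3 -m inch '[{"slide":[0,0,0],"yaw":0},{"slide":[0,0,0],"yaw":0},{"slide":[0,0,0],"yaw":0},{"slide":[0,0,0],"yaw":0},{"slide":[0,0,0.03],"yaw":0},{"slide":[0,0,0.07],"yaw":0},{"slide":[0.01,0.014,0.11],"yaw":0},{"slide":[0.03,0.042,0.14],"yaw":0},{"slide":[0.052,0.073,0.14],"yaw":-0.05},{"slide":[0.074,0.104,0.14],"yaw":-0.094},{"slide":[0.096,0.136,0.14],"yaw":-0.094},{"slide":[0.118,0.168,0.14],"yaw":-0.094},{"slide":[0.14,0.2,0.14],"yaw":-0.094},{"slide":[0.162,0.232,0.14],"yaw":-0.094},{"slide":[0.184,0.264,0.14],"yaw":-0.094},{"slide":[0.206,0.296,0.14],"yaw":-0.094},{"slide":[0.228,0.325,0.14],"yaw":-0.094},{"slide":[0.24,0.315,0.14],"yaw":-0.094},{"slide":[0.24,0.315,0.14],"yaw":-0.094},{"slide":[0.24,0.315,0.14],"yaw":-0.094}]' 120 40
python3 - <<'E'
from h import *
c=snap("wrist","w15");o=get_obs()["position"];print(o)
g=cv2.cvtColor(c["frame"],cv2.COLOR_RGB2GRAY)
O=np.array([.6215,-.0140]);t=-.094;xh=np.array([np.cos(t),np.sin(t)]);yh=np.array([-xh[1],xh[0]])
P=lambda x,y,z:proj(c,[*(O+x*xh+y*yh),z])
for y in(.045,.066,.085): print(y,P(.047,y,.102).round(),[int(g[tuple(int(round(k)) for k in P(x,y,.102)[::-1])]) for x in np.arange(.02,.075,.0025)])
print([int(g[tuple(int(round(k)) for k in P(.047,y,.102)[::-1])]) for y in np.arange(.02,.12,.004)])
s=snap("scene","s15"); 
hs=cv2.cvtColor(s["frame"],cv2.COLOR_RGB2GRAY)
for z in(.03,.06,.085): print("placed tile",z,[int(hs[tuple(int(round(k)) for k in proj(s,[.4287,y,z])[::-1])]) for y in np.arange(-.35,-.25,.006)])
E
```

```text
clock: 41.32
position: [0.4287, -0.3, 0.074]
ee_rot: [0.707, 0.707, 0.0, 0.0]
ft_force: [-3.4, 0.8, 5.7]
grip_width: 0.098
grasp_force: 41.3
clock: 42.98
position: [0.6684, 0.0146, 0.2124]
ee_rot: [0.74, 0.673, -0.001, -0.0]
ft_force: [-0.4, -0.2, 0.1]
grip_width: 0.533
grasp_force: 0.0
[0.66803439 0.01442423 0.21275452]
0.045 [278. 198.] [184, 185, 188, 177, 186, 187, 187, 188, 212, 219, 241, 241, 225, 243, 241, 243, 246, 182, 180, 110, 226, 221]
0.066 [278. 174.] [242, 248, 184, 247, 161, 168, 169, 165, 164, 202, 241, 242, 221, 242, 242, 239, 241, 241, 227, 66, 208, 213]
0.085 [278. 150.] [186, 189, 189, 242, 165, 168, 168, 165, 166, 158, 243, 241, 238, 244, 242, 240, 242, 241, 153, 62, 204, 216]
[244, 243, 244, 245, 243, 139, 245, 242, 241, 242, 242, 241, 240, 241, 242, 242, 243, 241, 243, 243, 241, 240, 241, 156, 58]
placed tile 0.03 [222, 221, 166, 162, 106, 97, 102, 109, 107, 105, 108, 108, 103, 139, 208, 221, 221]
placed tile 0.06 [169, 234, 243, 177, 116, 96, 99, 93, 92, 93, 96, 92, 95, 153, 214, 224, 224]
placed tile 0.085 [231, 240, 232, 218, 130, 176, 220, 209, 203, 230, 174, 214, 210, 228, 218, 221, 218]
```

```bash
python3 -m inch '[{"slide":[0.0065,0.033,0],"yaw":0},{"slide":[0.0065,0.033,-0.03],"yaw":0},{"slide":[0.0065,0.033,-0.07],"yaw":0},{"slide":[0.0065,0.033,-0.11],"yaw":0},{"slide":[0.0065,0.033,-0.131],"yaw":0},{"slide":[0.0065,0.033,-0.131],"yaw":0},{"slide":[0.0065,0.033,-0.131],"yaw":0}]' 120 40
python3 -m inch '[{"slide":[0,0,0],"yaw":0},{"slide":[0,0,0],"yaw":0},{"slide":[0,0,0],"yaw":0},{"slide":[0,0,0],"yaw":0},{"slide":[0,0,0],"yaw":0},{"slide":[0,0,0],"yaw":0}]' 255 40
```

```text
clock: 43.67
position: [0.6742, 0.0477, 0.0822]
ee_rot: [0.74, 0.673, -0.001, -0.0]
ft_force: [-0.0, 0.9, 0.8]
grip_width: 0.53
grasp_force: 0.0
clock: 44.17
position: [0.674, 0.0484, 0.0838]
ee_rot: [0.74, 0.673, -0.0, -0.001]
ft_force: [-10.1, -0.4, 9.2]
grip_width: 0.099
grasp_force: 39.2
```

```bash
python3 -m inch '[{"slide":[0,0,0.03],"yaw":0},{"slide":[0,0,0.07],"yaw":0},{"slide":[-0.012,-0.012,0.1],"yaw":0},{"slide":[-0.037,-0.036,0.1],"yaw":0.05},{"slide":[-0.063,-0.061,0.1],"yaw":0.094},{"slide":[-0.09,-0.087,0.1],"yaw":0.094},{"slide":[-0.117,-0.113,0.1],"yaw":0.094},{"slide":[-0.144,-0.139,0.1],"yaw":0.094},{"slide":[-0.171,-0.165,0.1],"yaw":0.094},{"slide":[-0.198,-0.192,0.1],"yaw":0.094},{"slide":[-0.224,-0.218,0.1],"yaw":0.094},{"slide":[-0.245,-0.2385,0.1],"yaw":0.094},{"slide":[-0.245,-0.2385,0.08],"yaw":0.094},{"slide":[-0.245,-0.2385,0.05],"yaw":0.094},{"slide":[-0.245,-0.2385,0.02],"yaw":0.094},{"slide":[-0.245,-0.2385,0.003],"yaw":0.094},{"slide":[-0.245,-0.2385,0],"yaw":0.094},{"slide":[-0.245,-0.2385,0],"yaw":0.094},{"slide":[-0.245,-0.2385,0],"yaw":0.094}]'
```

```text
clock: 45.75
position: [0.4308, -0.1906, 0.0836]
ee_rot: [0.707, 0.707, 0.001, 0.001]
ft_force: [0.4, 0.0, -0.7]
grip_width: 0.099
grasp_force: 39.9
```

```bash
python3 -m inch '[{"slide":[-0.002,0,-0.004],"yaw":0},{"slide":[-0.002,0,-0.006],"yaw":0},{"slide":[-0.002,0,-0.0072],"yaw":0},{"slide":[-0.002,0,-0.0072],"yaw":0},{"slide":[-0.002,0,-0.0072],"yaw":0}]'
```

```text
clock: 46.17
position: [0.4283, -0.1906, 0.0764]
ee_rot: [0.707, 0.707, 0.0, 0.001]
ft_force: [-6.6, 1.7, 11.6]
grip_width: 0.098
grasp_force: 42.1
```

Contact; release, back off upward and check both tiles numerically.

```bash
python3 -m inch '[{"slide":[0,0,0.001],"yaw":0},{"slide":[0,0,0.001],"yaw":0},{"slide":[0,0,0.001],"yaw":0},{"slide":[0,0,0.001],"yaw":0},{"slide":[0,0,0.03],"yaw":0},{"slide":[0,0,0.07],"yaw":0},{"slide":[0,-0.02,0.11],"yaw":0},{"slide":[0,-0.06,0.15],"yaw":0},{"slide":[0,-0.1,0.18],"yaw":0},{"slide":[0,-0.14,0.2],"yaw":0},{"slide":[0,-0.14,0.2],"yaw":0},{"slide":[0,-0.14,0.2],"yaw":0}]' 120 40
python3 - <<'E'
from h import *
c=snap("wrist","w16");a=load("s0");s=snap("scene","s16");o=get_obs();print(o["position"])
# white (unsaturated bright) blobs over the yellow board
f=c["frame"];hsv=cv2.cvtColor(f,cv2.COLOR_RGB2HSV)
m=((hsv[...,1]<60)&(hsv[...,2]>120)).astype(np.uint8);m=cv2.morphologyEx(m,cv2.MORPH_OPEN,np.ones((3,3),np.uint8))
n,l,st,ce=cv2.connectedComponentsWithStats(m)
for i in range(1,n):
    if st[i][4]>250: x,y,w,h,A=st[i];print(st[i],onz(c,*ce[i],.05).round(3),"corners z.019",onz(c,x,y,.019).round(3)[:2],onz(c,x+w,y+h,.019).round(3)[:2])
for y0 in(-.3,-.1906): print(y0,"blade top ends",proj(c,(.4285,y0-.0275,.095)).round(),proj(c,(.4285,y0+.0275,.095)).round(),"foot",proj(c,(.4005,y0+.0275,.019)).round(),proj(c,(.4565,y0-.0275,.019)).round())
# change in scene since the start: list changed regions on the table
d=(cv2.absdiff(cv2.GaussianBlur(a["frame"],(5,5),0),cv2.GaussianBlur(s["frame"],(5,5),0)).max(2)>45).astype(np.uint8)
n,l,st,ce=cv2.connectedComponentsWithStats(cv2.dilate(d,np.ones((3,3))))
for i in range(1,n):
    if st[i][4]>30: print("chg",st[i],onz(s,*ce[i],.03).round(2))
E
```

```text
clock: 47.17
position: [0.4272, -0.3363, 0.2782]
ee_rot: [0.709, 0.705, -0.0, 0.003]
ft_force: [0.0, 0.1, -0.2]
grip_width: 0.532
grasp_force: 0.0
[ 0.42781426 -0.3310873   0.27500267]
[   0    0   55   44 2208] [ 0.159 -0.154  0.05 ] corners z.019 [ 0.112 -0.121] [ 0.166 -0.167]
[ 398    0  158   29 2478] [ 0.651 -0.146  0.05 ] corners z.019 [ 0.573 -0.123] [ 0.765 -0.153]
[ 252   16   46   74 2257] [ 0.43  -0.192  0.05 ] corners z.019 [ 0.403 -0.138] [ 0.458 -0.219]
[ 379   76  173   22 2164] [ 0.646 -0.217  0.05 ] corners z.019 [ 0.558 -0.204] [ 0.78 -0.23]
[170  78  19  33 369] [ 0.317 -0.224  0.05 ] corners z.019 [ 0.3   -0.205] [ 0.32  -0.244]
[ 516   92   44   79 2549] [ 0.746 -0.267  0.05 ] corners z.019 [ 0.732 -0.223] [ 0.813 -0.322]
[255 135  17  41 374] [ 0.413 -0.304  0.05 ] corners z.019 [ 0.403 -0.273] [ 0.425 -0.327]
[ 268  134   29   52 1086] [ 0.44  -0.298  0.05 ] corners z.019 [ 0.42  -0.272] [ 0.459 -0.341]
[ 317  139  130  126 5848] [ 0.548 -0.355  0.05 ] corners z.019 [ 0.484 -0.279] [ 0.681 -0.46 ]
[ 392  152   93   85 3378] [ 0.637 -0.327  0.05 ] corners z.019
[... 889 characters left out ...]
 [0.59 0.53 0.03]
chg [304  54  23  29 456] [1.17 0.59 0.03]
chg [ 22 114  39  21 515] [0.06 0.92 0.03]
chg [  29  125   49  133 2937] [0.03 0.58 0.03]
chg [ 85 149   6  12  63] [0.15 0.63 0.03]
chg [287 202   6   6  34] [0.61 0.01 0.03]
chg [ 74 204  28  25 381] [0.04 0.36 0.03]
chg [251 204  32  10 168] [0.54 0.04 0.03]
chg [ 203  210   84   59 2020] [ 0.4  -0.02  0.03]
chg [ 95 245  24   8 102] [0.04 0.19 0.03]
chg [103 249  35  23 440] [0.07 0.12 0.03]
chg [266 253  28  36 574] [ 0.42 -0.19  0.03]
chg [ 64 256  30  49 816] [-0.07  0.14  0.03]
chg [140 273  39  35 871] [ 0.11 -0.04  0.03]
chg [ 256  279   60   77 1562] [ 0.36 -0.33  0.03]
chg [  65  309  112   54 2526] [-0.05 -0.12  0.03]
```

```bash
python3 -c "
from workcell import *
print(hand_in())"
```

```text
the job is handed in; nothing more can be done
None
```

I finished the whole sequence in the order asked and handed it in after about 47 s of robot time, with both tiles (the third was absent) standing upright on the ware board, the blower on its dock, the damper closed and the pliers open; the judge gave no result.

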